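# String the mincer plates on their spindle and hang it in its stand

## Robot

A 6-joint arm with a two-finger parallel gripper is mounted at the origin on a cart in front of the work surface, level with it; the furniture and walls round the work are solid. World frame = base frame: x ahead of the robot, y to its left, z up, the work surface at z = 0. Lengths are in m, angles in rad, forces in N, time in s.
With the tool pointing down it reaches from about 0.425 to 0.95 m from the base axis. Payload 3.5 kg.
Tool frame: the origin (TCP) lies midway between the tips of the shut fingers; the grasp point (between the pads) lies 19 mm behind it; z points along the fingers, y is the line along which they close (so a half turn about z gives the same grasp; the last joint's range is limited). The gripper opens to 85 mm and grips with 20 to 120 N. Pads are 22 mm wide; open, the fingers measure 114 mm over their backs; the gripper's body (76 mm by 85 mm) begins 54 mm behind the grasp point. The pads swing forward as they close: fully open they stand 13 mm farther back than shut.
Start: joints at [-1.5, 0.286, 1.577, -0, 1.279, -0.15], TCP at [0.148, -0.659, 0.231] pointing down, gripper open.
Joint ranges: [-2.77, 2.77], [-0.9, 2.22], [0.21, 2.48], [-1.53, 4.67], [0.24, 2.81], [-2.84, 2.84]. Speed limits (rad/s): [2.79, 2.79, 3.14, 3.14, 3.14, 3.14].

## Interface

Orientations are given as a unit quaternion [x, y, z, w].
In Python, from plant import get_state, read_camera, ctrl gives the robot as it stands.
- The arm moves only by the shell command python3 -m crank 'ROWS' [FORCE]. ROWS is JSON, a list of rows, each a list of 3 entries, a list of its own where there are three numbers: the shift along the tool's x, y, z in mm, then the turn about the tool's z in degrees, then the closure in counts, from 0 (fully open) to 255 (shut). In form: [[[tx, ty, tz], yaw, claw], ...]. A call has 1 to 10 rows; each row is the pose to reach, as a shift and turn from the pose commanded when the call began, along the tool's axes at that moment; what a row does not reach only later rows make up. A row lasts 1/10 s, in which the tool goes at most 50 mm and 8.59 degrees, less where a joint would pass 70% of its speed; a pose out of reach is approached as far as the arm can. A call with a gripper value outside its range is refused whole. The fingers move at their own pace and stop on an object; FORCE is the grip in N (left out, the last holds). Time passes only in rows, so rows that repeat a pose let the fingers close. It gives the time, the measured TCP pose, the force, the opening and the grip force at its end, in the units of the state.
- get_state(): the state, without advancing time (a new reading comes with each control period).
- read_camera(name): name is "scene" or "top" or "wrist"; returns a dict with "frame" (384x512x3 uint8, blue, green, red), "range_z" (384x512 float32, m along the optical axis (not along the pixel's ray), 0 where there is no reading), "vfov" (degrees; the focal length in pixels is half the picture's height over the tangent of half this angle, whatever the lens; pixels are square), "cx", "cy" (the principal point, pixels), "k1" (the pictures are not rectified: a ray, as slopes to the right and down, at radius r is drawn at 1 + k1 r^2 times it, then the intrinsics apply), "origin" and "orientation" of the camera in the world. Camera axes: x right, y down, z forward; pixel columns grow to the right and rows downward; lengths in m; the calibration is good to about 2 mm. A picture is of the moment at which its call begins.
- ctrl.sign_off(): hands the job in; it is judged then, once.
The state is a dict: "time": time; "qpos": joint angles; "dq": joint speeds; "joint_efforts": joint torques, N m; "eef_pos": TCP position; "tcp_rot": TCP orientation; "contact_force": force on the tool from outside, world axes, zero at the start; "wrist_torque": the same for the moment, N m; "opening": opening from 0.0 (shut) to 1.0 (fully open); "finger_force": force on a finger pad.
Only numpy, scipy, OpenCV 4.12 (cv2) and the standard library are available. Lean on these libraries where they do the work, as an engineer would, in place of code of your own. Each camera call takes 0.05 s, during which the arm holds its last target. There are 200 camera calls.

## Task

Pull the spindle out of its storage stand, run it through the centre holes of all three mincer plates standing in the sloping draining rack and lift them off together on the spindle. Then hang the loaded spindle back in the stand, with the plates between the two forks and the spindle snapped fully down under the spring catch, let go of it, and leave the other things on the worktop where they are.

Things in the scene. Friction and masses are not known exactly. Their poses are not given: they have to be found in the camera images.
- spindle: Loose spindle, 0.13 kg: round steel rod 8 mm across, 130 mm long (last 8 mm 6 mm thick, round end), with a brown wooden bar handle. Origin on the rod's axis where the bare rod leaves the collar; own x along the rod to the tip, z up at the start. Collar 22 mm across at x -6 to 0 mm; handle x -80 to -6 mm, 20 mm wide (y), 22 mm high (z). Starts in the stand.
- spindle_grip (a point): Middle of the handle, on the axis, 43 mm behind the spindle's origin: grip here from above, across y, hard (about 100 N). The spindle is front-heavy (balance point about 20 mm ahead of its origin) and can pitch by a degree or more in the fingers when pulled from the catch or pushed on, so feel for the holes: a rod that meets a plate's face stops on it.
- spindle_tip (a point): End of the spindle's rod, on its axis, 130 mm ahead of the spindle's origin.
- stand: Fixed storage stand: dark wooden base 120 x 70 x 10 mm with two upright steel forks open to the top, slots 10 mm wide. Origin under the middle of the base; own x points from the handle end to the tip end, z up. The seated rod's axis is 105 mm above the worktop over the base's midline; the handle stands out beyond the near fork.
- near_fork (a point): On the seated rod's axis in the middle of the near fork (8 mm thick), 52 mm to the handle's side of the stand's middle. Two sprung balls in its slot, 5.5 mm above the seated axis, are the catch: the rod is pulled straight up out of them or pressed straight down past them (about 6 to 15 N) onto the slot's floor. Flared mouth 30 mm wide, rim 20 mm above this point.
- far_fork (a point): On the seated rod's axis in the middle of the far fork (6 mm thick), 54 mm to the tip's side of the stand's middle. Plain slot, mouth 40 mm wide, rim 22 mm above this point. 106 mm from the near fork.
- stand_seat (a point): Where the spindle's origin belongs when home in the stand: on the seat axis, 4 mm outside the near fork, 105 mm above the worktop; axes as the stand's (x to the tip end, z up).
- rack: Fixed steel wire draining rack, about 96 mm long, 88 mm wide over its feet. Three plates stand on edge in it one behind the other, in a row that slopes DOWN by 0.45 rad (26 degrees) along the rack's own x, each square to the slope and leaning on two upright wires 17 mm either side of the midline. Origin on the worktop under the middle of the row of holes, which is 110 mm up.
- rack_entry (a point): Point on the line through the plates' holes, 60 mm up the slope from the row's middle, on the stand's side: the rod enters here, along the slope. Plates stand about 20 mm before, 2 mm past and 24 mm past the row's middle. Nothing stands in the way before this point. The plates' guide wires reach 6 mm past the line of holes: lift 35 mm or more square to the slope to clear them.
- rack_exit (a point): Point on the line through the plates' holes, 60 mm down the slope from the row's middle. The free space goes on for 80 mm beyond it. Plates slide along and off a rod that still points down once they leave the wires, so raise the tip to level while the wires still hold them; plates crowded to the tip end foul the far fork.
- catch_l (a joint): Left ball of the catch: travel in m, 0 when out, about 0.0025 as the rod passes it. Spring preload about 3 N.
- catch_r (a joint): Right ball of the catch, likewise.
- plate_a: Steel mincer plate (six large round holes): a loose disc 54 mm across and 10 mm thick with one centre bore 13 mm across, about 0.07 kg. Origin at its centre, own x along the bore. Stands on edge in the rack (first, uphill end of the row); all three have the same size and bore. The small holes are only surface pattern.
- plate_b: Steel mincer plate (many small holes): a loose disc 54 mm across and 10 mm thick with one centre bore 13 mm across, about 0.07 kg. Origin at its centre, own x along the bore. Stands on edge in the rack (middle of the row); all three have the same size and bore. The small holes are only surface pattern.
- plate_c: Steel mincer plate (ten medium holes): a loose disc 54 mm across and 10 mm thick with one centre bore 13 mm across, about 0.07 kg. Origin at its centre, own x along the bore. Stands on edge in the rack (last, downhill end of the row); all three have the same size and bore. The small holes are only surface pattern.
- timer: Loose bystander, not part of the job: round kitchen timer, 59 mm across, 47 mm high; origin under its middle.
- egg_cup: Loose bystander, not part of the job: turned wooden egg cup, 47 mm across, 58 mm high; origin under its middle.
- pot: Loose bystander, not part of the job: small black pot, 58 mm across, 50 mm high; origin underneath.
Things that resemble listed ones, but are neither listed nor needed, are in the scene too. What is shaped like the plate_c but brown is not meant.

How it is judged:
By the outcome, as a careful person would: the job done as asked, in the order asked, and still so for the second after the job is handed in, with the robot touching nothing.
It also fails if it takes over 58 s, if anything falls off the work surface, if the arm or the gripper's body presses on something with over 40 N, if the wrist force passes 120 N, or if a joint passes its speed limit or range.

## Working session

There is one attempt and no reset: what is moved stays moved. The work goes in short steps, Python scripts to look and compute and a shell command to move; the robot and the scene stay as the last step left them, time stands still between calls to the robot, and variables do not carry over. Pictures are saved under pics/ and viewed, at most 10 in all, crops included, and the job is handed in when it is done.

```bash
ls -la; mkdir -p pics
cat > h.py <<'E'
import numpy as np,cv2
from scipy.spatial.transform import Rotation as R
from plant import get_state,read_camera,ctrl
def grab(n,tag):
    c=read_camera(n); cv2.imwrite(f'pics/{tag}.png',c['frame']); np.save(f'pics/{tag}.npy',c,allow_pickle=True); return c
def load(tag): return np.load(f'pics/{tag}.npy',allow_pickle=True).item()
def ray(c,u,v):
    f=c['frame'].shape[0]/2/np.tan(np.radians(c['vfov'])/2)
    K=np.array([[f,0,c['cx']],[0,f,c['cy']],[0,0,1.]])
    p=cv2.undistortPoints(np.array([[[u,v]]],float),K,np.array([c['k1'],0,0,0.]))[0,0]
    return R.from_quat(c['orientation']).as_matrix()@np.array([p[0],p[1],1.])
def pt(c,u,v,z=None):
    d=ray(c,u,v); o=np.array(c['origin'])
    s=c['range_z'][int(round(v)),int(round(u))] if z is None else (z-o[2])/d[2]
    return o+s*d
def proj(c,P):
    f=c['frame'].shape[0]/2/np.tan(np.radians(c['vfov'])/2)
    p=R.from_quat(c['orientation']).as_matrix().T@(np.array(P)-c['origin']); x=p[:2]/p[2]
    x=x*(1+c['k1']*(x@x)); return f*x+[c['cx'],c['cy']]
E
python3 - <<'E'
from h import *
s=get_state(); print(s); print(R.from_quat(s['tcp_rot']).as_matrix().round(3))
ims=[grab(n,n+'0') for n in('scene','top','wrist')]
for c in ims: print(c['vfov'],c['cx'],c['cy'],c['k1'],c['origin'],R.from_quat(c['orientation']).as_matrix().round(2).tolist())
cv2.imwrite('pics/all0.png',cv2.resize(np.vstack([np.hstack([ims[0]['frame'],ims[1]['frame']])]),(800,300),interpolation=cv2.INTER_AREA))
E
python3 -m crank --help 2>&1 | head -20
```

```text
total 12
drwxr-xr-x  3 agent agent 4096 Dec  3 23:47 .
drwxr-xr-x 23 root  root  4096 Dec  3 23:47 ..
drwxr-xr-x  2 agent agent 4096 Dec  3 23:47 pics
{'time': 0.0, 'qpos': array([-1.49998306e+00,  2.87217927e-01,  1.57816479e+00, -9.98273250e-06,
        1.27858274e+00, -1.50015157e-01]), 'dq': array([ 2.14644374e-04,  3.32535280e-04, -5.92485200e-04,  4.67366488e-04,
        5.65481511e-05, -3.19431206e-04]), 'joint_efforts': array([-1.41905086e-03, -4.05981123e+01, -2.92624980e+01, -2.26305820e-04,
        5.83524787e-03,  6.28450294e-06]), 'eef_pos': array([ 0.1478208 , -0.65795078,  0.22991893]), 'tcp_rot': array([ 9.93909683e-01,  1.10191355e-01,  4.21960940e-05, -1.18566228e-03]), 'contact_force': array([-0.47667516,  0.14928257, -0.25043999]), 'wrist_torque': array([ 0.04571778,  0.02845176, -0.00032317]), 'finger_force': 0.0, 'opening': 1.002752968027534}
[[ 0.976  0.219 -0.   ]
 [ 0.219 -0.976  0.002]
 [ 0.    -0.002 -1.   ]]
51.33816503432582 255.3259188311506 195.49529818007312 -0.02645348682925337 [-0.04707194  0.49439158  0.47592845] [[-0.73, -0.28, 0.63], [-0.69, 0.32, -0.65], [-0.02, -0.91, -0.42]]
50.38231960531706 252.92244910129676 192.24161694752368 -0.11373743539232749 [ 0.32642969 -0.05310179  0.96246624] [[-0.01, -0.98, 0.19], [-1.0, 0.01, 0.01], [-0.01, -0.19, -0.98]]
64.74973400812364 255.42265528203097 196.02336999209248 -0.0703482335439359 [ 0.23032912 -0.64057701  0.37297594] [[0.22, -0.92, -0.32], [-0.98, -0.21, -0.07], [-0.0, 0.33, -0.95]]
invalid input: not JSON, or not a number
```

View pics/all0.png

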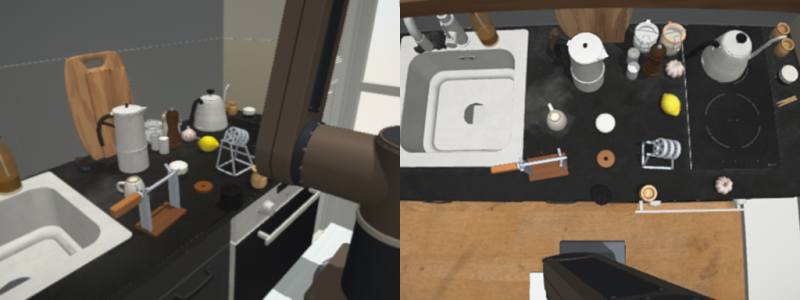

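The moves offer only yaw about the tool's z, and the job needs a 26° pitch, so I'll first find out what happens to the orientation at the edge of the arm's reach.

```bash
python3 -m crank '[[[0,0,-50],0,0],[[0,0,-100],0,0],[[0,0,-150],0,0],[[0,50,-150],5,0]]'
python3 - <<'E'
from h import *
s=get_state(); print(s['qpos'].round(3),s['eef_pos']); print(R.from_quat(s['tcp_rot']).as_matrix().round(3))
c=load('top0'); s=load('scene0')
cv2.imwrite('pics/top_crop.png',cv2.resize(c['frame'][80:150,50:200],(800,373),interpolation=cv2.INTER_CUBIC))
a=cv2.resize(s['frame'][200:310,130:250],(436,400),interpolation=cv2.INTER_CUBIC)
b=cv2.resize(c['frame'][160:225,300:365],(360,360),interpolation=cv2.INTER_CUBIC)
a2=cv2.resize(s['frame'][150:240,260:340],(355,400),interpolation=cv2.INTER_CUBIC)
o=np.zeros((400+0,436+355,3),np.uint8);o[:400,:436]=a;o[:400,436:]=a2
cv2.imwrite('pics/crop1.png',o);cv2.imwrite('pics/crop2.png',np.vstack([cv2.resize(c['frame'][180:235,110:230],(800,367),interpolation=cv2.INTER_CUBIC)]))
cv2.imwrite('pics/rack.png',b)
E
```

```text
time: 0.55
eef_pos: [0.1591, -0.7072, 0.3975]
tcp_rot: [0.998, 0.066, 0.0, 0.01]
contact_force: [0.7, -0.6, 2.8]
opening: 1.002
finger_force: 0.0
[-1.489  0.322  1.238 -0.     1.562 -0.05 ] [ 0.15907847 -0.70720285  0.39749805]
[[ 0.991  0.131  0.002]
 [ 0.131 -0.991 -0.021]
 [-0.001  0.021 -1.   ]]
```

View pics/crop1.png

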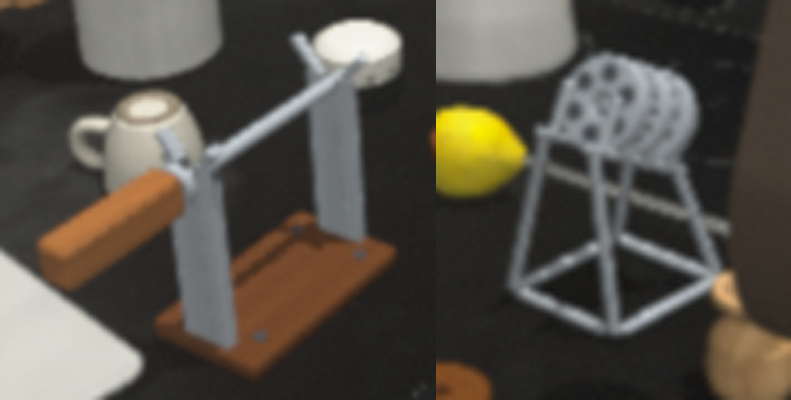

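View pics/top0.png

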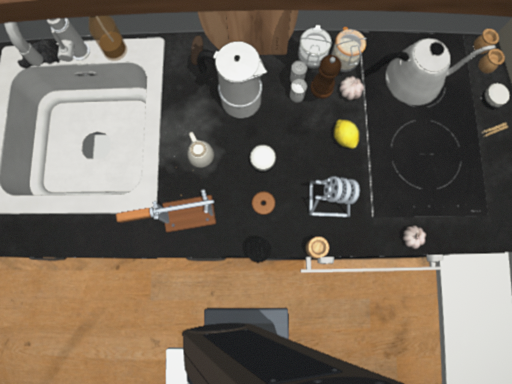

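The stand has its handle end at about (118,217) in the top view, with the forks at about (155,212) and (210,204). The plates run from (328,190) to (352,190), with the rack's frame at (310–350,180–215). Next I'll enlarge the top view and measure.

Run:
```python
from h import *
c=load('top0')
a=cv2.resize(c['frame'][180:240,110:230],(800,400),interpolation=cv2.INTER_CUBIC)
b=cv2.resize(c['frame'][170:225,300:370],(250,196),interpolation=cv2.INTER_CUBIC)
o=np.zeros((600,800,3),np.uint8);o[:400]=a;o[400:596,:250]=b
cv2.imwrite('pics/v3.png',o)
for u,v in [(118,217),(135,214.5),(153,212),(160,211),(180,208),(200,205.5),(212,203.5)]: print(u,v,'depth',pt(c,u,v).round(4),'z105',pt(c,u,v,.105).round(4))
# rack cloud
P=[]
for v in range(172,222):
  for u in range(302,366):
    p=pt(c,u,v)
    if .06<p[2]<.2:P.append([u,v,*p])
P=np.array(P);print(len(P));np.set_printoptions(suppress=True,precision=3)
for u in range(304,364,2):
    q=P[P[:,0]==u]
    if len(q):print(u,len(q),'v',q[:,1].min(),q[:,1].max(),'y',q[:,3].mean(),'zmax',q[:,4].max(),'x rng hi',q[q[:,4]>q[:,4].max()-.01][:,2].min(),q[q[:,4]>q[:,4].max()-.01][:,2].max())
```

```text
118 217 depth [0.4409 0.2422 0.1149] z105 [0.4422 0.2457 0.105 ]
135 214.5 depth [0.4465 0.2062 0.1122] z105 [0.4475 0.2084 0.105 ]
153 212 depth [0.453  0.1698 0.1031] z105 [0.4527 0.1693 0.105 ]
160 211 depth [0.4546 0.1539 0.1061] z105 [0.4547 0.1542 0.105 ]
180 208 depth [0.4607 0.1108 0.1063] z105 [0.4609 0.1111 0.105 ]
200 205.5 depth [0.4817 0.0819 0.0083] z105 [0.466  0.0682 0.105 ]
212 203.5 depth [0.4874 0.054  0.0019] z105 [0.4701 0.0425 0.105 ]
894
314 7 v 181.0 206.0 y -0.18072867606405413 zmax 0.07600981101382243 x rng hi 0.4707125047751314 0.5220214001541899
316 12 v 181.0 204.0 y -0.1812777271573404 zmax 0.10827133951091783 x rng hi 0.47875129653555887 0.5169108263499556
318 7 v 181.0 200.0 y -0.18445166610060357 zmax 0.11022752946641556 x rng hi 0.4779224681581958 0.5159718711002215
320 6 v 181.0 199.0 y -0.18895022812542175 zmax 0.10773542157923521 x rng hi 0.4777180047979688 0.5172549058104879
322 7 v 181.0 199.0 y -0.19241342073288611 zmax 0.11342428751990619 x rng hi 0.4785099618684643 0.5156418549524537
324 18 v 180.0 199.0 y -0.1976121242935729 zmax 0.118929128
[... 1317 characters left out ...]
43322
348 25 v 180.0 204.0 y -0.24569142799033059 zmax 0.1324726686770108 x rng hi 0.47793887962658554 0.5118366350252902
350 25 v 179.0 203.0 y -0.2512130564805402 zmax 0.13210462362876751 x rng hi 0.4859936923792766 0.5058705035043858
352 24 v 180.0 203.0 y -0.2562229775853498 zmax 0.11617021567362829 x rng hi 0.4702066012033552 0.5173846732296714
354 23 v 180.0 202.0 y -0.25949448755119187 zmax 0.12150340254774084 x rng hi 0.47134152796394796 0.5146653866827982
356 19 v 182.0 200.0 y -0.26299652882884955 zmax 0.1267578627741034 x rng hi 0.47671025001606315 0.5092881787066623
358 11 v 185.0 196.0 y -0.2673928154961814 zmax 0.12281652830419454 x rng hi 0.48110094330519587 0.5050706252458431
```

View pics/v3.png

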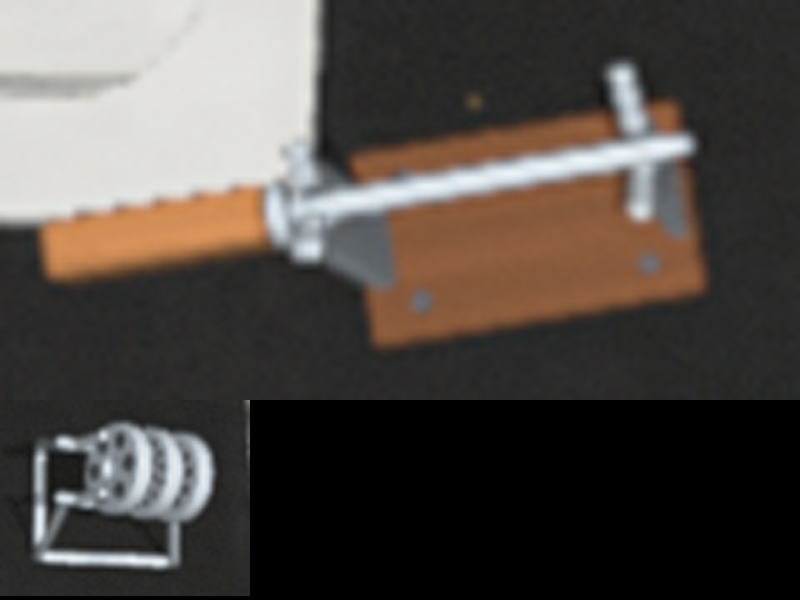

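```bash
python3 -m crank '[[[0,-50,0],0,0],[[0,-100,0],0,0],[[0,-150,0],0,0],[[0,-200,0],0,0],[[0,-250,0],0,0],[[0,-300,0],0,0],[[0,-350,0],0,0],[[0,-400,0],0,0],[[0,-400,0],0,0]]'
python3 - <<'E'
from h import *
s=get_state(); print(s['qpos'].round(3),s['eef_pos']); print(R.from_quat(s['tcp_rot']).as_matrix().round(3))
c=load('top0')
f=lambda a,b:(110+a/6.667,180+b/6.667)
for n,q,z in [('handle end',(42,252),.116),('handle front',(262,215),.116),('collar',(280,213),.116),('near rod',(320,205),.109),('mid rod',(480,178),.109),('far',(640,152),.109),('tip',(693,144),.109)]:
    print(n,pt(c,*f(*q),z).round(4))
E
```

```text
time: 1.45
eef_pos: [0.1055, -0.3067, 0.3827]
tcp_rot: [0.998, 0.067, -0.0, 0.003]
contact_force: [0.2, -0.4, 0.6]
opening: 0.997
finger_force: 0.0
[-1.556 -0.641  2.112 -0.     1.665 -0.119] [ 0.10551206 -0.30669071  0.38268974]
[[ 0.991  0.134 -0.   ]
 [ 0.134 -0.991 -0.006]
 [-0.001  0.006 -1.   ]]
handle end [0.4391 0.2455 0.116 ]
handle front [0.4506 0.1744 0.116 ]
collar [0.4512 0.1686 0.116 ]
near rod [0.4547 0.1576 0.109 ]
mid rod [0.4631 0.1061 0.109 ]
far [0.4711 0.0549 0.109 ]
tip [0.4735 0.038  0.109 ]
```

```bash
python3 -m crank '[[[0,-50,0],0,0],[[0,-100,0],0,0],[[0,-100,0],0,0],[[0,-100,0],0,0]]'
python3 - <<'E'
from h import *
s=get_state(); print(s['qpos'].round(3),s['eef_pos']); print(R.from_quat(s['tcp_rot']).as_matrix().round(3))
E
python3 -m crank '[[[0,0,0],0,0],[[0,0,0],0,0]]'
python3 - <<'E'
from h import *
s=get_state(); print(s['qpos'].round(3),s['eef_pos']); print(R.from_quat(s['tcp_rot']).as_matrix().round(3))
E
```

```text
time: 1.85
eef_pos: [0.0946, -0.2179, 0.3822]
tcp_rot: [0.998, 0.067, -0.001, -0.002]
contact_force: [-0.6, 0.2, 0.5]
opening: 0.996
finger_force: 0.0
[-1.598e+00 -8.940e-01  2.229e+00 -2.000e-03  1.810e+00 -1.610e-01] [ 0.09464515 -0.21791201  0.38218456]
[[ 0.991  0.133 -0.002]
 [ 0.133 -0.991  0.003]
 [-0.001 -0.004 -1.   ]]
time: 2.05
eef_pos: [0.0947, -0.2177, 0.3829]
tcp_rot: [0.998, 0.067, -0.001, -0.001]
contact_force: [-0.1, 0.1, -0.2]
opening: 1.003
finger_force: 0.0
[-1.598e+00 -8.950e-01  2.228e+00 -2.000e-03  1.811e+00 -1.610e-01] [ 0.0947104  -0.21773094  0.38285556]
[[ 0.991  0.133 -0.002]
 [ 0.133 -0.991  0.003]
 [-0.001 -0.003 -1.   ]]
```

```bash
python3 -m crank '[[[0,-40,0],0,0],[[0,-80,0],0,0],[[0,-80,0],0,0],[[0,-80,0],0,0]]'
python3 - <<'E'
from h import *
s=get_state(); print(s['qpos'].round(3),s['eef_pos']); print(R.from_quat(s['tcp_rot']).as_matrix().round(3))
E
```

```text
time: 2.45
eef_pos: [0.1174, -0.1941, 0.3966]
tcp_rot: [0.998, 0.067, -0.008, -0.015]
contact_force: [0.3, -0.9, 0.1]
opening: 1.004
finger_force: 0.0
[-1.47  -0.895  2.204 -0.015  1.864 -0.038] [ 0.11742318 -0.19405625  0.39663501]
[[ 0.991  0.134 -0.018]
 [ 0.135 -0.99   0.029]
 [-0.014 -0.031 -0.999]]
```

```bash
python3 -m crank '[[[0,50,0],0,0],[[0,100,0],0,0],[[0,100,0],0,0],[[0,100,0],0,0]]'
python3 - <<'E'
from h import *
s=get_state(); print(s['qpos'].round(3),s['eef_pos']); print(R.from_quat(s['tcp_rot']).as_matrix().round(3))
E
```

```text
time: 2.85
eef_pos: [0.1302, -0.2937, 0.3915]
tcp_rot: [0.998, 0.066, -0.008, -0.018]
contact_force: [-0.1, 0.1, -0.4]
opening: 1.002
finger_force: 0.0
[-1.461 -0.616  2.083 -0.015  1.712 -0.025] [ 0.13015927 -0.29368697  0.39147436]
[[ 0.991  0.132 -0.018]
 [ 0.133 -0.991  0.036]
 [-0.014 -0.038 -0.999]]
```

The edge of reach gives a way to tilt: a target out of reach tilts the tool slightly, and the tilt stays for the next call. So I can ratchet the pitch in free space near q1 ≈ -94°, pulling inward. First the spindle: next is the move to above its handle.

```bash
cat >> h.py <<'E'
def togo(P,heading=None,s=None):
    "shift (mm, tool axes) and yaw (deg) to bring the TCP to P with tool x on the given heading"
    s=s or get_state(); M=R.from_quat(s['tcp_rot']).as_matrix()
    d=M.T@(np.array(P)-s['eef_pos'])*1000
    y=0 if heading is None else -((heading-np.degrees(np.arctan2(M[1,0],M[0,0]))+180)%360-180)
    print('shift',d.round(1),'yaw',round(y,1))
def show():
    s=get_state();M=R.from_quat(s['tcp_rot']).as_matrix()
    print('t',round(s['time'],2),'q',s['qpos'].round(2),'p',s['eef_pos'].round(4),'x',M[:,0].round(3),'z',M[:,2].round(3),'F',s['contact_force'].round(1),'T',s['wrist_torque'].round(2),'op',round(s['opening'],3),'ff',round(s['finger_force'],1))
E
python3 -c "
from h import *
show(); togo([.4455,.209,.20],99)"
```

```text
t 2.85 q [-1.46 -0.62  2.08 -0.01  1.71 -0.03] p [ 0.1302 -0.2937  0.3915] x [ 0.991  0.133 -0.014] z [-0.018  0.036 -0.999] F [-0.1  0.1 -0.4] T [ 0.04 -0.02  0.06] op 1.002 ff 0.0
shift [ 381.9 -449.   203.4] yaw -91.4
```

```bash
python3 -m crank '[[[29,-34,5],-7,0],[[59,-69,10],-15,0],[[88,-104,15],-23,0],[[118,-138,20],-31,0],[[147,-173,25],-39,0],[[176,-207,30],-47,0],[[206,-242,35],-55,0],[[235,-276,40],-62,0],[[264,-310,45],-70,0],[[294,-345,50],-77,0]]' >/dev/null; python3 -c "
from h import *
show(); togo([.4455,.209,.20],99)"
```

```text
t 3.85 q [-0.04 -0.46  2.06  0.03  1.56  0.04] p [0.3747 0.0915 0.3518] x [0.087 0.996 0.029] z [-0.013  0.03  -0.999] F [ 0.5 -1.4 -0.5] T [ 0.01 -0.03 -0.  ] op 1.001 ff 0.0
shift [118.8  62.7 154.3] yaw -14.0
```

```bash
python3 -m crank '[[[35,20,35],-4,0],[[65,35,70],-8,0],[[95,50,110],-12,0],[[119,63,154],-14,0],[[119,63,154],-14,0],[[119,63,154],-14,0]]' >/dev/null
python3 - <<'E'
from h import *
show(); togo([.4455,.209,.086],99)
c=grab('wrist','w1'); P=[]
cv2.imwrite('pics/w1v.png',c['frame'])
for n,q in [('grip',(.4455,.209,.116)),('origin',(.4522,.1666,.109))]: print(n,proj(c,q).round(1))
E
```

```text
t 4.45 q [ 0.21 -0.09  2.05  0.04  1.2   0.05] p [0.4452 0.2067 0.1984] x [-0.151  0.988  0.032] z [-0.019  0.03  -0.999] F [0.4 0.5 0.5] T [-0.03  0.01  0.02] op 0.997 ff 0.0
shift [ -1.4   2.3 112.4] yaw -0.3
grip [257.5 203. ]
origin [257.7 247.8]
```

View pics/w1v.png

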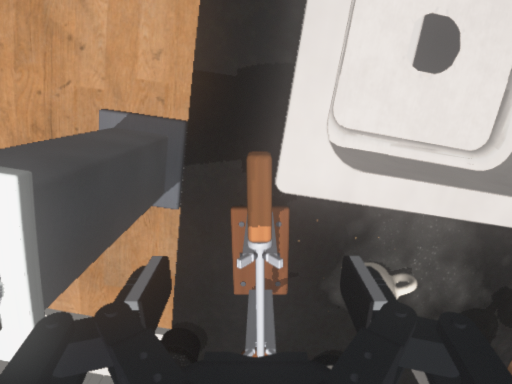

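```bash
python3 -m crank '[[[-1,3,40],0,0],[[-1,3,80],0,0],[[-1,3,112],0,0],[[-1,3,112],0,0],[[-1,3,112],0,60]]' 20 >/dev/null;python3 -c "
from h import *
show()"; python3 -m crank '[[[0,0,0],0,130],[[0,0,0],0,200],[[0,0,0],0,255],[[0,0,0],0,255],[[0,0,0],0,255]]' 20 ; python3 -m crank '[[[0,0,0],0,255],[[0,0,0],0,255],[[0,0,0],0,255]]' 100;python3 -c "
from h import *
show()"
```

```text
t 5.0 q [0.21 0.06 2.12 0.04 0.97 0.04] p [0.4489 0.2092 0.0894] x [-0.149  0.988  0.033] z [-0.014  0.031 -0.999] F [0.9 0.7 1.4] T [ 0.02 -0.05 -0.  ] op 0.861 ff 0.0
time: 5.5
eef_pos: [0.4481, 0.2097, 0.0877]
tcp_rot: [0.652, 0.758, 0.006, -0.016]
contact_force: [-0.2, 0.4, 5.5]
opening: 0.227
finger_force: 27.1
time: 5.8
eef_pos: [0.4482, 0.2097, 0.0878]
tcp_rot: [0.652, 0.758, 0.006, -0.016]
contact_force: [-1.8, 0.3, 6.9]
opening: 0.214
finger_force: 98.6
t 5.8 q [0.22 0.06 2.12 0.04 0.97 0.04] p [0.4482 0.2097 0.0878] x [-0.15   0.988  0.033] z [-0.016  0.03  -0.999] F [-1.8  0.3  6.9] T [-0.27  0.19 -0.07] op 0.214 ff 98.6
```

```bash
python3 -m crank '[[[0,0,-3],0,255],[[0,0,-6],0,255],[[0,0,-9],0,255],[[0,0,-12],0,255],[[1,0,-20],0,255],[[1,0,-35],0,255],[[2,0,-50],0,255],[[2,0,-70],0,255],[[3,0,-70],0,255]]' 100
python3 - <<'E'
from h import *
show()
for n in('top','wrist'):
    c=grab(n,n[0]+'2')
cv2.imwrite('pics/w2v.png',np.hstack([cv2.resize(load('w2')['frame'][150:384,180:340],(400,585)),cv2.resize(load('t2')['frame'][180:260,110:230],(400,267)).repeat(1,0) if 0 else cv2.copyMakeBorder(cv2.resize(load('t2')['frame'][170:250,110:230],(400,267),interpolation=cv2.INTER_CUBIC),0,318,0,0,cv2.BORDER_CONSTANT)]))
E
```

```text
time: 6.7
eef_pos: [0.4508, 0.2109, 0.1615]
tcp_rot: [0.652, 0.758, 0.009, -0.014]
contact_force: [0.4, 0.2, -0.2]
opening: 0.218
finger_force: 100.2
t 6.7 q [ 0.22 -0.04  2.07  0.04  1.11  0.05] p [0.4508 0.2109 0.1615] x [-0.15   0.988  0.033] z [-0.01   0.032 -0.999] F [ 0.4  0.2 -0.2] T [0.07 0.03 0.01] op 0.218 ff 100.2
```

View pics/w2v.png

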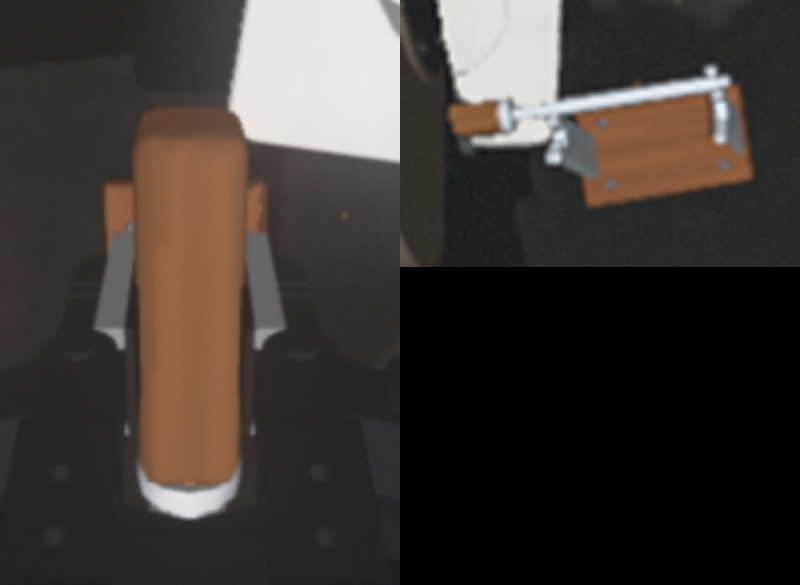

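The left crop shows the handle gripped squarely between the pads. The right one shows the rod free above both forks, its tip at about (210,194) in the top view. Next I'll measure the rod in the tool frame from the depth images.

```bash
cat >> h.py <<'E'
def rod(c,s=None,pitch=0,lo=.055,hi=.165,g=.012,plot=False):
    "rod axis in the tool frame from one range picture; tool -x is toward the tip; grasp point at (0,0,-.019)"
    s=s or get_state(); M=R.from_quat(s['tcp_rot']).as_matrix(); T=s['eef_pos']
    v,u=np.nonzero(c['range_z']>0)
    f=c['frame'].shape[0]/2/np.tan(np.radians(c['vfov'])/2); K=np.array([[f,0,c['cx']],[0,f,c['cy']],[0,0,1.]])
    n=cv2.undistortPoints(np.stack([u,v],1).astype(float)[:,None],K,np.array([c['k1'],0,0,0.]))[:,0]
    P=np.c_[n,np.ones(len(n))]*c['range_z'][v,u][:,None]
    W=P@R.from_quat(c['orientation']).as_matrix().T+c['origin']
    L=(W-T)@M; L[:,2]+=.019
    a=np.array([-np.cos(pitch),0,np.sin(pitch)])
    t=L@a; e=np.linalg.norm(L-t[:,None]*a,axis=1)
    k=(t>lo)&(t<hi)&(e<g); L=L[k]
    for _ in range(4):
        m=L.mean(0); _,_,V=np.linalg.svd(L-m); d=V[0]*-np.sign(V[0][0]); r=np.linalg.norm(np.cross(L-m,d),axis=1); L=L[r<max(.0025,2*np.median(r))]
    cam=M.T@(np.array(c['origin'])-T)-m; cam-=cam@d*d; m=m-.0033*cam/np.linalg.norm(cam)
    p0=m+d*(-m[0]/d[0])
    print('n',len(L),'rms',r.std().round(4),'tool: at x=0 (y,z above grasp, mm)',(p0[1:]*1000).round(1),'pitch down deg',np.degrees(np.arctan2(d[2],-d[0])).round(2),'yaw deg(y per -x)',np.degrees(np.arctan2(d[1],-d[0])).round(2))
    w=M@d; print(' world dir',w.round(4),'slope deg',np.degrees(np.arcsin(-w[2])).round(2),'heading',np.degrees(np.arctan2(w[1],w[0])).round(2))
    return p0,d
E
python3 - <<'E'
from h import *
rod(load('t2')); c=grab('scene','s2'); rod(c)
c=load('t2'); 
for u,v in [(209.5,194),(210.5,193.8),(141,204.5)]: print(pt(c,u,v).round(4), pt(c,u,v,.185).round(4))
E
```

```text
n 222 rms 0.001 tool: at x=0 (y,z above grasp, mm) [2.8 0.6] pitch down deg -2.31 yaw deg(y per -x) -0.18
 world dir [ 0.1473 -0.9891  0.0076] slope deg -0.44 heading -81.53
n 198 rms 0.001 tool: at x=0 (y,z above grasp, mm) [0.9 2.8] pitch down deg -2.24 yaw deg(y per -x) -0.26
 world dir [ 0.146  -0.9893  0.0065] slope deg -0.37 heading -81.61
[5.109e-01 6.050e-02 3.000e-04] [0.4755 0.0387 0.185 ]
[5.113e-01 5.810e-02 3.000e-04] [0.4759 0.0368 0.185 ]
[0.4556 0.1726 0.1862] [0.4558 0.173  0.185 ]
```

```bash
cat > rackfit.py <<'E'
from h import *
from scipy.optimize import least_squares
def cloud(c):
    v,u=np.nonzero(c['range_z']>0)
    f=c['frame'].shape[0]/2/np.tan(np.radians(c['vfov'])/2); K=np.array([[f,0,c['cx']],[0,f,c['cy']],[0,0,1.]])
    n=cv2.undistortPoints(np.stack([u,v],1).astype(float)[:,None],K,np.array([c['k1'],0,0,0.]))[:,0]
    return (np.c_[n,np.ones(len(n))]*c['range_z'][v,u][:,None])@R.from_quat(c['orientation']).as_matrix().T+c['origin']
def ax(h,s=.45): return np.array([np.cos(s)*np.cos(h),np.cos(s)*np.sin(h),-np.sin(s)])
def fit(tag):
    W=cloud(load(tag)); W=W[(abs(W[:,0]-.496)<.045)&(abs(W[:,1]+.225)<.06)&(W[:,2]>.085)&(W[:,2]<.17)]
    def rr(p):
        C=np.array([p[0],-.225,p[1]]); a=ax(p[2],p[3]); D=W-C; t=D@a; return np.linalg.norm(D-t[:,None]*a,axis=1),t
    def res(p):
        r,t=rr(p); k=np.clip((r-.027)/.001,-4,4); return np.r_[k,(p[3]-.45)/.01]
    best=min((least_squares(res,[.496,z,h,.45],loss='soft_l1') for z in(.1,.11,.12) for h in(-1.7,-1.6,-1.5)),key=lambda o:o.cost)
    p=best.x; r,t=rr(p); C=np.array([p[0],-.225,p[1]]); a=ax(p[2],p[3])
    # along-line profile: rim points
    k=abs(r-.027)<.0015; hist,e=np.histogram(t[k],np.arange(-.05,.05,.002))
    print(tag,'C',C.round(4),'heading',np.degrees(p[2]).round(2),'slope',p[3].round(3),'rim',k.sum(),'of',len(W)); print(dict(zip((e[:-1]*1000).round().astype(int).tolist(),hist.tolist())))
for t in('top0','scene0'): fit(t)
E
python3 rackfit.py
```

```text
top0 C [ 0.4963 -0.225   0.1104] heading -92.48 slope 0.437 rim 309 of 875
{-50: 0, -48: 0, -46: 0, -44: 0, -42: 3, -40: 3, -38: 2, -36: 3, -34: 4, -32: 4, -30: 2, -28: 0, -26: 1, -24: 1, -22: 2, -20: 9, -18: 21, -16: 22, -14: 14, -12: 19, -10: 11, -8: 2, -6: 0, -4: 0, -2: 0, 0: 0, 2: 4, 4: 24, 6: 23, 8: 14, 10: 13, 12: 15, 14: 3, 16: 0, 18: 0, 20: 0, 22: 0, 24: 4, 26: 15, 28: 21, 30: 19, 32: 13, 34: 13, 36: 5, 38: 0, 40: 0, 42: 0, 44: 0, 46: 0}
scene0 C [ 0.496  -0.225   0.1098] heading -91.76 slope 0.42 rim 185 of 650
{-50: 0, -48: 0, -46: 0, -44: 0, -42: 1, -40: 6, -38: 1, -36: 1, -34: 1, -32: 0, -30: 2, -28: 3, -26: 2, -24: 0, -22: 3, -20: 12, -18: 15, -16: 15, -14: 10, -12: 5, -10: 5, -8: 2, -6: 2, -4: 0, -2: 1, 0: 1, 2: 9, 4: 13, 6: 9, 8: 9, 10: 9, 12: 3, 14: 1, 16: 1, 18: 0, 20: 0, 22: 2, 24: 6, 26: 14, 28: 8, 30: 5, 32: 5, 34: 3, 36: 0, 38: 0, 40: 0, 42: 0, 44: 0, 46: 0}
```

```bash
python3 -c "
from h import *
show(); togo([.42,.0,.34],95); togo([.40,-.15,.36],90);togo([.086,-.42,.36],87.9)"
```

```text
t 6.85 q [ 0.22 -0.04  2.08  0.04  1.11  0.05] p [0.4479 0.2104 0.1567] x [-0.15   0.988  0.033] z [-0.018  0.03  -0.999] F [ 0.1 -0.9 -1.8] T [ 0.05 -0.01  0.04] op 0.216 ff 100.2
shift [-197.7  -61.6 -189.1] yaw 3.6
shift [-342.3 -104.2 -213.2] yaw 8.6
shift [-562.  -455.2 -215.8] yaw 10.7
```

```bash
python3 -m crank '[[[0,0,-40],0,255],[[0,0,-85],0,255],[[-30,-10,-120],1,255],[[-65,-20,-150],1,255],[[-105,-30,-170],2,255],[[-150,-45,-185],3,255],[[-198,-62,-195],4,255],[[-245,-75,-205],5,255],[[-293,-88,-213],6,255],[[-340,-104,-213],8,255]]' >/dev/null; python3 -c "
from h import *
show(); togo([.086,-.42,.36],87.9)"
```

```text
t 7.85 q [-0.6  -0.34  1.96  0.02  1.55 -0.61] p [ 0.3998 -0.148   0.3599] x [-0.01   0.999  0.03 ] z [-0.017  0.03  -0.999] F [ 0.2  0.9 -0.9] T [ 0.01 -0.06 -0.02] op 0.216 ff 100.2
shift [-268.8 -316.5   -2.9] yaw 2.7
```

```bash
python3 -m crank '[[[-32,-36,0],0,255],[[-64,-72,0],1,255],[[-96,-108,0],1,255],[[-128,-144,0],1,255],[[-160,-180,0],2,255],[[-192,-216,0],2,255],[[-222,-252,0],2,255],[[-250,-288,0],3,255],[[-269,-316,-3],3,255],[[-269,-316,-3],3,255]]' >/dev/null; python3 -c "
from h import *
show()"; python3 -m crank '[[[50,0,0],0,255],[[100,0,0],0,255],[[150,0,0],0,255],[[200,0,0],0,255],[[250,0,0],0,255],[[300,0,0],0,255]]' >/dev/null; python3 -c "
from h import *
show()"
```

```text
t 8.85 q [-1.6  -0.33  1.96 -0.02  1.55 -1.55] p [ 0.0844 -0.4199  0.3582] x [0.047 0.998 0.033] z [-0.019  0.034 -0.999] F [-0.   1.2 -1.6] T [ 0.09 -0.09  0.05] op 0.22 ff 100.3
t 9.45 q [-1.39 -0.9   2.24 -0.02  1.86 -1.35] p [ 0.1301 -0.1804  0.3761] x [0.043 0.997 0.056] z [-0.035  0.058 -0.998] F [ 0.3 -1.  -0.1] T [ 0.01 -0.03  0.07] op 0.214 ff 100.2
```

```bash
cat > kin.py <<'E'
import numpy as np
from scipy.optimize import least_squares
D=np.array([[.287,1.578,1.2786,.6667,.2299],[.322,1.238,1.562,.7177,.3975],[-.641,2.112,1.665,.3082,.3827],[.06,2.12,.97,.483,.0878],[-.9,2.24,1.86,.2008,.3761],[-.34,1.96,1.55,.413,.36],[-.33,1.96,1.55,.4165,.358]])
def fk(p,q2,q3,q5):
    h,L1,L2,o,Lt,r0=p; a=q2; b=q2+q3; s=q2+q3+q5
    return np.array([r0+L1*np.sin(a)+L2*np.sin(b)+o*np.cos(b)+Lt*np.sin(s), h+L1*np.cos(a)+L2*np.cos(b)-o*np.sin(b)+Lt*np.cos(s)])
f=lambda p:np.r_[[ (fk(p,*d[:3])-d[3:])*1000 for d in D]].ravel()
def model():
    return least_squares(lambda p:np.r_[f(p),(np.array(p)-[.25,.42,.4,0,.25,0])*5],[.25,.42,.4,0,.25,0]).x
if __name__=='__main__':
    p=model(); print(p.round(3),f(p).round(1))
    lo=np.array([-.9,.21,.24]);hi=np.array([2.22,2.48,2.81])
    def solve(r,z,t,W,q0):
        return least_squares(lambda q:np.r_[fk(p,*q)-[r,z],W*(q.sum()-np.pi-t)],np.clip(q0,lo+1e-3,hi-1e-3),bounds=(lo,hi)).x
    for z in(.1,.15,.2,.25,.3,.35):
        out=[]
        for t in(0,.25,.49):
            for r in np.arange(.05,.7,.01):
                q=solve(r,z,t,1,np.array([0,2.1,1.]))
                if abs(fk(p,*q)-[r,z]).max()<.001 and abs(q.sum()-np.pi-t)<.002: out.append((round(float(r),2),q.round(2).tolist()));break
        print(z,out)
    for W in(.3,.7):
      for z,r in((.2,.4),(.25,.35),(.3,.3)):
        q=solve(r,z,0,W,np.array([0,2.1,1.]));row=[]
        for i in range(3):
            x=fk(p,*q);t=q.sum()-np.pi;q=solve(x[0]-.3,x[1],t,W,q);row.append((fk(p,*q).round(3).tolist(),round(np.degrees(q.sum()-np.pi),1),q.round(2).tolist()))
        print(W,z,r,row)
E
python3 kin.py
```

```text
[ 0.243  0.443  0.572  0.019  0.253 -0.   ] [ 0.1  0.3 -0.2 -0.6 -0.6 -0.1 -0.5  0.9 -1.3  1.5  2.5  0.1  0.1 -2.1]
0.1 [(0.32, [-0.39, 2.48, 1.05]), (0.26, [-0.36, 2.48, 1.28]), (0.21, [-0.29, 2.47, 1.45])]
0.15 [(0.3, [-0.54, 2.47, 1.21]), (0.24, [-0.52, 2.48, 1.44]), (0.19, [-0.46, 2.48, 1.61])]
0.2 [(0.27, [-0.71, 2.47, 1.38]), (0.21, [-0.69, 2.47, 1.61]), (0.17, [-0.61, 2.47, 1.77])]
0.25 [(0.23, [-0.88, 2.46, 1.57]), (0.17, [-0.87, 2.47, 1.8]), (0.13, [-0.8, 2.47, 1.96])]
0.3 [(0.23, [-0.88, 2.37, 1.65]), (0.17, [-0.87, 2.38, 1.89]), (0.11, [-0.89, 2.42, 2.09])]
0.35 [(0.22, [-0.9, 2.29, 1.75]), (0.16, [-0.89, 2.3, 1.98]), (0.11, [-0.88, 2.33, 2.18])]
0.3 0.2 0.4 [([0.177, 0.245], np.float64(10.8), [-0.9, 2.48, 1.75]), ([0.082, 0.285], np.float64(34.4), [-0.9, 2.48, 2.16]), ([0.025, 0.338], np.float64(51.9), [-0.9, 2.48, 2.47])]
0.3 0.25 0.35 [([0.154, 0.251], np.float64(16.1), [-0.9, 2.48, 1.84]), ([0.067, 0.296], np.float64(38.5), [-0.9, 2.48, 2.23]), ([0.018, 0.348], np.float64(54.8), [-0.9, 2.48, 2.52])]
0.3 0.3 0.3 [([0.137, 0.306], np.float64(20.3), [-0.9, 2.39, 2.0]), ([0.048, 0.312], np.float64(44.1), [-0.9, 2.48, 2.33]), ([0.008, 0.363], np.float64(58.8), [-0.9, 2.48, 2.59])]
0.7 0.2 0.4 [([0.211, 0.241], np.float64(3.2), [-0.9, 2.48, 1.62]), ([0.177, 0.245], np.float64(10.9), [-0.9, 2.48, 1.75]), ([0.145, 0.253], np.float64(18.4), [-0.9, 2.48, 1.88])]
0.7 0.25 0.35 [([0.205, 0.244], np.float64(4.6), [-0.9, 2.48, 1.65]), ([0.171, 0.246], np.float64(12.3), [-0.9, 2.48, 1.78]), ([0.139, 0.255], np.float64(19.7), [-0.9, 2.48, 1.91])]
0.7 0.3 0.3 [([0.198, 0.318], np.float64(5.8), [-0.9, 2.35, 1.8]), ([0.161, 0.358], np.float64(13.1), [-0.9, 2.29, 1.98]), ([0.121, 0.426], np.float64(19.7), [-0.9, 2.18, 2.21])]
```

```bash
python3 -m crank '[[[30,-40,0],0,255],[[60,-80,0],0,255],[[90,-110,0],0,255],[[135,-130,0],0,255]]' >/dev/null; python3 -c "
from h import *
show()"; python3 -m crank '[[[43,-25,0],0,255],[[86,-50,0],0,255],[[129,-75,0],0,255],[[172,-100,0],0,255]]' >/dev/null; python3 -c "
from h import *
show()"
```

```text
t 9.85 q [-1.59 -0.9   2.18 -0.05  1.94 -1.56] p [ 0.0858 -0.1908  0.4091] x [0.043 0.996 0.081] z [-0.046  0.083 -0.995] F [ 0.7 -0.9 -1.4] T [ 0.02 -0.01 -0.  ] op 0.217 ff 100.2
t 10.25 q [-1.67 -0.9   2.1  -0.07  2.04 -1.66] p [ 0.0674 -0.1787  0.4544] x [0.044 0.994 0.105] z [-0.057  0.107 -0.993] F [ 0.7 -0.4 -1.5] T [ 0.04 -0.09 -0.04] op 0.215 ff 100.2
```

```bash
python3 -m crank '[[[43,0,22],0,255],[[86,0,44],0,255],[[129,0,66],0,255],[[172,0,88],0,255],[[215,0,110],0,255],[[258,0,132],0,255],[[301,0,154],0,255],[[344,0,176],0,255]]' >/dev/null; python3 -c "
from h import *
show()"
```

```text
t 11.05 q [-0.78 -0.89  2.19  0.03  1.99 -0.73] p [ 0.2012 -0.0472  0.4092] x [0.046 0.993 0.111] z [-0.078  0.114 -0.99 ] F [ 0.7 -0.7 -1.5] T [ 0.   -0.05  0.01] op 0.217 ff 100.2
```

Ratcheting is slow and drifts sideways. There's a neater way: press the rear of the handle down on the far fork's mouth with a light grip, so the spindle pivots nose-down in the pads. Moving there now.

```bash
cat >> h.py <<'E'
def goG(G,heading=None):
    "togo with the grasp point (19 mm behind the TCP) brought to G"
    s=get_state(); togo(np.array(G)+.019*R.from_quat(s['tcp_rot']).as_matrix()[:,2],heading,s)
E
python3 -c "
from h import *
goG([.4755,.0297,.25],98.7);goG([.4755,.0297,.155],98.7)"
```

```text
shift [ 71.4 283.5 164.1] yaw -11.4
shift [ 60.9 291.3 258.2] yaw -11.4
```

```bash
python3 -m crank '[[[12,45,5],-2,255],[[24,90,20],-4,255],[[36,135,40],-6,255],[[48,180,65],-8,255],[[58,225,95],-11,255],[[66,265,130],-11,255],[[71,284,164],-11,255],[[66,287,210],-11,255],[[61,291,245],-11,255],[[61,291,245],-11,255]]' >/dev/null
python3 - <<'E'
from h import *
show(); goG([.4755,.0297,.14],98.7)
c=grab('top','t3'); rod(c,pitch=-.04)
E
```

```text
t 12.05 q [-0.2  -0.02  2.09  0.1   1.19 -0.4 ] p [0.4698 0.031  0.1434] x [-0.145  0.981  0.129] z [-0.092  0.117 -0.989] F [-0.9  0.6 -1.9] T [-0.04 -0.03  0.  ] op 0.213 ff 100.1
shift [-2.5  5.7 21.6] yaw -0.3
n 186 rms 0.0011 tool: at x=0 (y,z above grasp, mm) [-1.1  7.8] pitch down deg -2.12 yaw deg(y per -x) -0.01
 world dir [ 0.148  -0.9848 -0.0907] slope deg 5.21 heading -81.45
```

```bash
python3 -m crank '[[[0,5,4],0,255],[[0,5,8],0,255],[[-1,5,12],0,255],[[-2,5,16],0,255],[[-2,6,20],0,255],[[-3,6,24],0,255]]' 20 >/dev/null; python3 -c "
from h import *
show()"; python3 -m crank '[[[0,0,4],0,255],[[-1,1,8],0,255],[[-1,1,8],0,255]]' >/dev/null; python3 -c "
from h import *
show()"
```

```text
t 12.7 q [-0.2   0.02  2.09  0.11  1.13 -0.4 ] p [0.4784 0.031  0.1246] x [-0.146  0.981  0.125] z [-0.078  0.114 -0.99 ] F [-0.2  0.6 -0.5] T [ 0.08  0.05 -0.04] op 0.215 ff 100.2
t 13.0 q [-0.2   0.03  2.1   0.11  1.12 -0.4 ] p [0.4783 0.0312 0.1158] x [-0.146  0.981  0.125] z [-0.08   0.115 -0.99 ] F [ 0.3  0.2 -1.5] T [-0.04 -0.05 -0.01] op 0.215 ff 100.2
```

```bash
python3 -m crank '[[[0,0,0],0,205],[[0,0,0],0,205]]' 20 >/dev/null; python3 -c "
from h import *
show()"; python3 -m crank '[[[0,0,0],0,202],[[0,0,0],0,202]]' 20 >/dev/null; python3 -c "
from h import *
show()"
```

```text
t 13.2 q [-0.2   0.03  2.1   0.11  1.12 -0.4 ] p [0.479  0.0311 0.1168] x [-0.146  0.981  0.125] z [-0.078  0.114 -0.99 ] F [ 0.1  0.1 -1.5] T [ 0.05 -0.03  0.  ] op 0.215 ff 100.2
t 13.4 q [-0.2   0.03  2.1   0.11  1.12 -0.4 ] p [0.4789 0.0311 0.1168] x [-0.146  0.981  0.125] z [-0.078  0.114 -0.99 ] F [-0.5  0.7 -1.5] T [ 0.02 -0.01  0.  ] op 0.212 ff 100.2
```

```bash
python3 -m crank '[[[0,0,3],0,255],[[-1,0,6],0,255],[[-1,1,9],0,255],[[-1,1,9],0,255]]' >/dev/null; python3 -c "
from h import *
show()"; python3 -m crank '[[[0,0,3],0,255],[[-1,0,6],0,255],[[-1,0,6],0,255]]' >/dev/null
python3 - <<'E'
from h import *
show()
rod(grab('top','t4'),pitch=-.04)
E
```

```text
t 13.8 q [-0.2   0.04  2.1   0.11  1.11 -0.41] p [0.4788 0.0312 0.1104] x [-0.148  0.981  0.126] z [-0.083  0.115 -0.99 ] F [-8.9 -1.5 16.6] T [0.49 1.63 0.49] op 0.217 ff 102.7
t 14.1 q [-0.2   0.05  2.1   0.11  1.1  -0.41] p [0.4794 0.0302 0.1073] x [-0.15   0.981  0.125] z [-0.082  0.114 -0.99 ] F [-13.1  -4.4  29. ] T [0.74 2.52 0.68] op 0.217 ff 106.9
n 117 rms 0.001 tool: at x=0 (y,z above grasp, mm) [0.8 3.7] pitch down deg 1.74 yaw deg(y per -x) 0.91
 world dir [ 0.1626 -0.9743 -0.1561] slope deg 8.98 heading -80.52
```

```bash
python3 -m crank '[[[0,-4,2],0,255],[[-1,-5,5],0,255],[[-1,-5,8],0,255],[[-1,-5,8],0,255]]' >/dev/null
python3 - <<'E'
from h import *
show()
rod(grab('top','t5'),pitch=.1,g=.015)
E
```

```text
t 14.55 q [-0.2   0.05  2.11  0.11  1.09 -0.41] p [0.4752 0.0293 0.1005] x [-0.149  0.981  0.125] z [-0.08   0.114 -0.99 ] F [-13.2  -3.9  32.2] T [0.84 2.53 0.62] op 0.217 ff 109.1
n 152 rms 0.0012 tool: at x=0 (y,z above grasp, mm) [1.1 1.2] pitch down deg 5.7 yaw deg(y per -x) 0.55
 world dir [ 0.1501 -0.9632 -0.223 ] slope deg 12.89 heading -81.14
```

Run:
```python
from h import *
c=grab('scene','s5'); rod(c,pitch=.1,g=.015); rod(load('t5'),pitch=.1,g=.02,lo=.06)
# handle top surface heights in tool frame from scene/top
from rackfit import cloud
s=get_state();M=R.from_quat(s['tcp_rot']).as_matrix()
for t in('s5','t5'):
    L=(cloud(load(t))-s['eef_pos'])@M; L[:,2]+=.019
    for a in(-.036,-.03,-.024,-.018,.018,.024,.03):
        k=(abs(-L[:,0]-a)<.002)&(abs(L[:,1])<.009)&(abs(L[:,2])<.03)
        if k.sum()>2: print(t,'ahead',a,'handle z(down+) med/min',np.median(L[k,2]).round(4),L[k,2].min().round(4),k.sum())
```

```text
n 96 rms 0.001 tool: at x=0 (y,z above grasp, mm) [0.1 2.3] pitch down deg 5.14 yaw deg(y per -x) 0.52
 world dir [ 0.1505 -0.9653 -0.2135] slope deg 12.32 heading -81.14
n 152 rms 0.0012 tool: at x=0 (y,z above grasp, mm) [1.1 1.2] pitch down deg 5.7 yaw deg(y per -x) 0.55
 world dir [ 0.1501 -0.9632 -0.223 ] slope deg 12.89 heading -81.14
top0 C [ 0.4963 -0.225   0.1104] heading -92.48 slope 0.437 rim 309 of 875
{-50: 0, -48: 0, -46: 0, -44: 0, -42: 3, -40: 3, -38: 2, -36: 3, -34: 4, -32: 4, -30: 2, -28: 0, -26: 1, -24: 1, -22: 2, -20: 9, -18: 21, -16: 22, -14: 14, -12: 19, -10: 11, -8: 2, -6: 0, -4: 0, -2: 0, 0: 0, 2: 4, 4: 24, 6: 23, 8: 14, 10: 13, 12: 15, 14: 3, 16: 0, 18: 0, 20: 0, 22: 0, 24: 4, 26: 15, 28: 21, 30: 19, 32: 13, 34: 13, 36: 5, 38: 0, 40: 0, 42: 0, 44: 0, 46: 0}
scene0 C [ 0.496  -0.225   0.1098] heading -91.76 slope 0.42 rim 185 of 650
{-50: 0, -48: 0, -46: 0, -44: 0, -42: 1, -40: 6, -38: 1, -36: 1, -34: 1, -32: 0, -30: 2, -28: 3, -26: 2, -24: 0, -22: 3, -20: 12, -18: 15, -16: 15, -14: 10, -12: 5, -10: 5, -8: 2, -6: 2, -4: 0, -2: 1, 0: 1, 2: 9, 4: 13, 6: 9, 8: 9, 10: 9, 12: 3, 14: 1, 16: 1, 18: 0, 20: 0, 22: 2, 24: 6, 26: 14, 28: 8, 30: 5, 32: 5, 34: 3, 36: 0, 38: 0, 40: 0, 42: 0, 44: 0, 46: 0}
s5 ahead -0.036 handle z(down+) med/min -0.01 -0.0121 13
s5 ahead -0.03 handle z(down+) med/min 0.0234 -0.0117 43
s5 ahead -0.024 handle z(down+) med/min -0.007 -0.0113 12
s5 ahead -0.018 handle z(down+) med/min -0.0101 -0.0102 3
s5 ahead 0.03 handle z(down+) med/min -0.0001 -0.0025 3
```

```bash
sed -i 's/^for t in/if __name__=="__main__":\n  for t in/' rackfit.py; python3 -m crank '[[[0,-1,3],0,255],[[-1,-2,6],0,255],[[-1,-2,9],0,255],[[-1,-2,9],0,255]]' >/dev/null
python3 - <<'E'
from h import *
show()
rod(grab('top','t6'),pitch=.2,g=.018)
E
```

```text
t 15.05 q [-0.21  0.05  2.12  0.11  1.06 -0.42] p [0.4754 0.0279 0.0929] x [-0.149  0.981  0.122] z [-0.073  0.112 -0.991] F [-10.   -7.4  33.5] T [0.62 1.78 0.61] op 0.217 ff 118.3
n 125 rms 0.001 tool: at x=0 (y,z above grasp, mm) [ 0.9 -0.2] pitch down deg 16.76 yaw deg(y per -x) 0.67
 world dir [ 0.1332 -0.9056 -0.4028] slope deg 23.75 heading -81.63
```

```bash
python3 -m crank '[[[0,0,1],0,255],[[0,0,1.5],0,255],[[0,0,1.5],0,255]]' >/dev/null; python3 -m crank '[[[0,0,-5],0,255],[[1,0,-15],0,255],[[2,0,-30],0,255],[[4,0,-50],0,255],[[6,0,-75],0,255],[[6,0,-75],0,255]]' >/dev/null
python3 - <<'E'
from h import *
show()
p,d=rod(grab('top','t7'),pitch=.32,g=.015); rod(grab('scene','s7'),pitch=.32,g=.015)
E
```

```text
t 16.0 q [-0.21 -0.04  2.07  0.1   1.2  -0.4 ] p [0.4779 0.0271 0.1611] x [-0.147  0.981  0.123] z [-0.073  0.113 -0.991] F [ 0.2 -0.6 -0.8] T [-0.04 -0.09 -0.01] op 0.214 ff 112.8
n 148 rms 0.001 tool: at x=0 (y,z above grasp, mm) [ 1.5 -2.1] pitch down deg 15.76 yaw deg(y per -x) 0.68
 world dir [ 0.1318 -0.9118 -0.389 ] slope deg 22.89 heading -81.77
n 98 rms 0.0011 tool: at x=0 (y,z above grasp, mm) [ 0.9 -0.6] pitch down deg 15.22 yaw deg(y per -x) 0.49
 world dir [ 0.1285 -0.9155 -0.3812] slope deg 22.41 heading -82.01
```

```bash
cat >> h.py <<'E'
C0=np.array([.4963,-.225,.1104]); A0=np.array([np.cos(.437)*np.cos(np.radians(-92.3)),np.cos(.437)*np.sin(np.radians(-92.3)),-np.sin(.437)])
N0=np.cross(A0,[0,0,1.]);N0/=np.linalg.norm(N0);U0=np.cross(N0,A0)  # right-hand lateral, up-square to slope
def plan(p0,d,t,ahead=.173,up=0,lat=0,yaw=None):
    "shift/yaw that bring the rod point 'ahead' of the grasp to t (m) along the row (0 = row middle)"
    s=get_state(); M=R.from_quat(s['tcp_rot']).as_matrix()
    if yaw is None:
        w=M@d
        f=lambda y:(M@R.from_euler('z',y,degrees=True).as_matrix()@d)
        ys=np.arange(-30,30,.1); yaw=min(ys,key=lambda y:abs(np.arctan2(f(y)[1],f(y)[0])-np.arctan2(A0[1],A0[0])))
    M2=M@R.from_euler('z',yaw,degrees=True).as_matrix()
    q=p0+ahead*d; q=q-[0,0,.019]
    T=C0+A0*(.006+t)+up*U0+lat*N0
    sh=M.T@(T-M2@q-s['eef_pos'])*1000; w=M2@d
    print('plan shift',sh.round(1),'yaw',np.round(yaw,1),'-> slope',np.degrees(np.arcsin(-w[2])).round(1),'heading',np.degrees(np.arctan2(w[1],w[0])).round(1))
def devs(p0,d):
    s=get_state(); M=R.from_quat(s['tcp_rot']).as_matrix()
    for a in(.043,.10,.15,.173):
        W=s['eef_pos']+M@(p0+a*d-[0,0,.019])-C0; print('ahead',a,'t',((W@A0-.006)*1000).round(1),'lat',(W@N0*1000).round(1),'up',(W@U0*1000).round(1))
E
python3 - <<'E'
from h import *
p,d=rod(load('t7'),pitch=.32,g=.015)
plan(p,d,-.07); plan(p,d,-.10)
# tip check
c=load('t7'); s=get_state(); M=R.from_quat(s['tcp_rot']).as_matrix()
from rackfit import cloud
L=(cloud(c)-s['eef_pos'])@M; L[:,2]+=.019; t=(L-p)@d; e=np.linalg.norm(L-p-t[:,None]*d,axis=1)
k=(e<.007)&(t>.03)&(t<.2); print(np.histogram(t[k],np.arange(.03,.2,.005)))
E
```

```text
n 132 rms 0.001 tool: at x=0 (y,z above grasp, mm) [ 3.1 -4.4] pitch down deg 16.12 yaw deg(y per -x) 0.36
 world dir [ 0.1245 -0.91   -0.3956] slope deg 23.3 heading -82.21
plan shift [-32.4  17.8 -28.8] yaw 9.7 -> slope 22.6 heading -92.3
plan shift [ -4.3  22.3 -38.3] yaw 9.7 -> slope 22.6 heading -92.3
(array([ 0,  0,  0,  0,  0,  0,  0,  0,  6, 10,  8, 11,  8,  9,  8,  6,  9,
        9,  9, 10,  8,  8,  4, 11,  8,  8,  4,  4,  0,  0,  0,  0,  0]), array([0.03 , 0.035, 0.04 , 0.045, 0.05 , 0.055, 0.06 , 0.065, 0.07 ,
       0.075, 0.08 , 0.085, 0.09 , 0.095, 0.1  , 0.105, 0.11 , 0.115,
       0.12 , 0.125, 0.13 , 0.135, 0.14 , 0.145, 0.15 , 0.155, 0.16 ,
       0.165, 0.17 , 0.175, 0.18 , 0.185, 0.19 , 0.195]))
```

```bash
sed -i 's/def plan(p0,d,t,ahead=.173,up=0,lat=0,yaw=None):/def plan(p0,d,t,s,ahead=.173,up=0,lat=0,yaw=None):/; s/def devs(p0,d):/def devs(p0,d,s):/' h.py; sed -i '/^def plan/,$ s/s=get_state(); M=/M=/' h.py
python3 -m crank '[[[-2,8,-14],4,255],[[-3,16,-28],8,255],[[-4,22,-38],9.7,255],[[-4,22,-38],9.7,255],[[-4,22,-38],9.7,255]]' >/dev/null
python3 - <<'E'
from h import *
show()
for n in('top','scene'):
    s=get_state(); c=grab(n,n+'8'); p,d=rod(c,s,pitch=.3,g=.015); devs(p,d,s); plan(p,d,-.06,s)
E
```

```text
t 16.6 q [-0.21 -0.02  1.99  0.1   1.27 -0.22] p [0.5    0.0228 0.1921] x [0.022 0.993 0.114] z [-0.082  0.115 -0.99 ] F [-0.1 -0.3 -1.7] T [ 0.04 -0.03  0.02] op 0.216 ff 112.7
n 167 rms 0.001 tool: at x=0 (y,z above grasp, mm) [0.8 1.6] pitch down deg 15.02 yaw deg(y per -x) 0.39
 world dir [-0.0356 -0.9296 -0.3669] slope deg 21.53 heading -92.2
ahead 0.043 t -227.7 lat 3.9 up -11.8
ahead 0.1 t -170.8 lat 3.8 up -8.3
ahead 0.15 t -120.9 lat 3.8 up -5.2
ahead 0.173 t -97.9 lat 3.7 up -3.8
plan shift [-37.2   4.    8.1] yaw 0.1 -> slope 21.5 heading -92.3
n 122 rms 0.001 tool: at x=0 (y,z above grasp, mm) [0.4 1.3] pitch down deg 15.05 yaw deg(y per -x) 0.16
 world dir [-0.0399 -0.9293 -0.367 ] slope deg 21.53 heading -92.46
ahead 0.043 t -227.7 lat 4.7 up -11.7
ahead 0.1 t -170.9 lat 4.9 up -8.2
ahead 0.15 t -120.9 lat 5.0 up -5.1
ahead 0.173 t -98.0 lat 5.1 up -3.7
plan shift [-37.3   4.5   8.1] yaw -0.2 -> slope 21.6 heading -92.2
```

Run:
```python
from h import *
s=get_state(); M=R.from_quat(s['tcp_rot']).as_matrix()
w=np.array([-.0375,-.9296,-.3669])
print('per mm along rod',(M.T@w).round(4),'U',(M.T@U0).round(3),'N',(M.T@N0).round(3))
print('63 along',(M.T@(63*w-4.3*N0-2.5*U0)).round(1))
```

```text
per mm along rod [-0.9659  0.005   0.2593] U [-0.317 -0.088 -0.944] N [ 0.018 -0.996  0.087]
63 along [-60.1   4.8  18.3]
```

```bash
python3 -m crank '[[[0,4.5,2],0,255],[[-20,5,8],0,255],[[-40,5,13],0,255],[[-60,5,18],0,255],[[-60,5,18],0,255],[[-60,5,18],0,255]]' >/dev/null
python3 - <<'E'
from h import *
show()
for n in('top','scene'):
    s=get_state(); c=grab(n,n+'9'); p,d=rod(c,s,pitch=.26,g=.01); devs(p,d,s)
a=cv2.resize(load('scene9')['frame'][140:240,220:340],(480,400),interpolation=cv2.INTER_CUBIC);b=cv2.resize(load('top9')['frame'][165:215,290:365],(320,213),interpolation=cv2.INTER_CUBIC)
cv2.imwrite('pics/v9.png',np.hstack([a,cv2.copyMakeBorder(b,0,187,0,0,cv2.BORDER_CONSTANT)]))
E
```

```text
t 17.3 q [-0.31  0.02  2.    0.09  1.23 -0.33] p [ 0.5031 -0.0349  0.1686] x [0.023 0.993 0.114] z [-0.08   0.115 -0.99 ] F [-0.3  0.8 -0.6] T [ 0.02 -0.05  0.02] op 0.217 ff 112.7
n 120 rms 0.0011 tool: at x=0 (y,z above grasp, mm) [0.8 1. ] pitch down deg 15.42 yaw deg(y per -x) 0.48
 world dir [-0.0355 -0.9269 -0.3736] slope deg 21.94 heading -92.19
ahead 0.043 t -165.7 lat -1.5 up -8.5
ahead 0.1 t -108.8 lat -1.6 up -5.4
ahead 0.15 t -58.9 lat -1.7 up -2.7
ahead 0.173 t -35.9 lat -1.8 up -1.5
n 106 rms 0.001 tool: at x=0 (y,z above grasp, mm) [-0.1  0.6] pitch down deg 15.4 yaw deg(y per -x) 0.53
 world dir [-0.0335 -0.9272 -0.3732] slope deg 21.91 heading -92.07
ahead 0.043 t -166.3 lat -0.9 up -7.8
ahead 0.1 t -109.4 lat -1.2 up -4.7
ahead 0.15 t -59.4 lat -1.3 up -2.0
ahead 0.173 t -36.5 lat -1.4 up -0.7
```

View pics/v9.png

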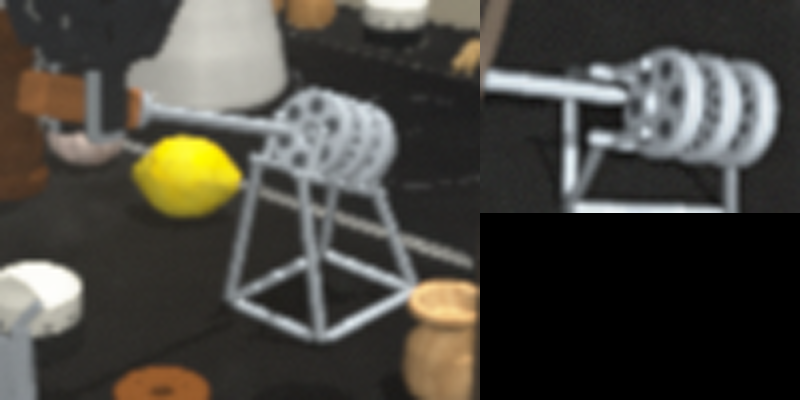

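```bash
python3 -m crank '[[[0,-1.6,0.6],0,255],[[-7,-1.6,2.5],0,255],[[-14,-1.6,4.4],0,255],[[-21,-1.5,6.3],0,255],[[-29,-1.5,8.4],0,255],[[-29,-1.5,8.4],0,255]]' | grep -A0 -E "force|pos"; python3 -m crank '[[[-7,0,1.9],0,255],[[-14,0,3.8],0,255],[[-21,0,5.7],0,255],[[-29,0,7.8],0,255],[[-29,0,7.8],0,255]]' | grep -E "force|pos";  python3 - <<'E'
from h import *
show()
for n in('top','scene'):
    s=get_state(); c=grab(n,n+'10'); p,d=rod(c,s,pitch=.26,g=.01,hi=.11); devs(p,d,s)
E
```

```text
eef_pos: [0.5003, -0.0639, 0.157]
--
contact_force: [0.3, -0.7, -0.9]
--
finger_force: 112.7
eef_pos: [0.4991, -0.0917, 0.1461]
contact_force: [0.1, -0.2, -1.0]
finger_force: 112.7
t 18.5 q [-0.42  0.06  2.    0.08  1.2  -0.43] p [ 0.4991 -0.0917  0.1461] x [0.023 0.993 0.113] z [-0.079  0.115 -0.99 ] F [ 0.1 -0.2 -1. ] T [ 0.02 -0.08  0.01] op 0.221 ff 112.7
n 0 rms nan tool: at x=0 (y,z above grasp, mm) [nan nan] pitch down deg -0.0 yaw deg(y per -x) -0.0
 world dir [-0.0233 -0.9933 -0.113 ] slope deg 6.49 heading -91.34
ahead 0.043 t nan lat nan up nan
ahead 0.1 t nan lat nan up nan
ahead 0.15 t nan lat nan up nan
ahead 0.173 t nan lat nan up nan
n 52 rms 0.0011 tool: at x=0 (y,z above grasp, mm) [-0.2  1.2] pitch down deg 15.0 yaw deg(y per -x) 0.75
 world dir [-0.0303 -0.9298 -0.3667] slope deg 21.51 heading -91.87
ahead 0.043 t -105.1 lat 0.9 up -4.6
ahead 0.1 t -48.2 lat 0.5 up -1.1
ahead 0.15 t 1.7 lat 0.2 up 2.0
ahead 0.173 t 24.6 lat 0.0 up 3.4h.py:42: RuntimeWarning: Mean of empty slice.
  m=L.mean(0); _,_,V=np.linalg.svd(L-m); d=V[0]*-np.sign(V[0][0]); r=np.linalg.norm(np.cross(L-m,d),axis=1); L=L[r<max(.0025,2*np.median(r))]
  ret = um.true_divide(
  return _methods._mean(a, axis=axis, dtype=dtype,
  ret = ret.dtype.type(ret / rcount)
  ret = _var(a, axis=axis, dtype=dtype, out=out, ddof=ddof,
  arrmean = um.true_divide(arrmean, div, out=arrmean,
  ret = ret.dtype.type(ret / rcount)
```

```bash
python3 -m crank '[[[0.5,0,1.5],0,255],[[-5,0,3],0,255],[[-10,0,4.4],0,255],[[-15,0,5.8],0,255],[[-15,0,5.8],0,255]]' | grep -E "force|pos"; python3 -m crank '[[[-8,0,2.2],0,255],[[-16,0,4.4],0,255],[[-24,0,6.6],0,255],[[-24,0,6.6],0,255]]' | grep -E "force|pos";  python3 - <<'E'
from h import *
show()
s=get_state(); c=grab('scene','s11'); p,d=rod(c,s,pitch=.26,g=.01,hi=.09); devs(p,d,s)
t=grab('top','t11')
a=cv2.resize(c['frame'][140:240,240:360],(480,400),interpolation=cv2.INTER_CUBIC);b=cv2.resize(t['frame'][165:215,290:365],(320,213),interpolation=cv2.INTER_CUBIC)
cv2.imwrite('pics/v11.png',np.hstack([a,cv2.copyMakeBorder(b,0,187,0,0,cv2.BORDER_CONSTANT)]))
E
```

```text
eef_pos: [0.4983, -0.1056, 0.1388]
contact_force: [-0.1, 0.8, -1.2]
finger_force: 112.7
eef_pos: [0.4972, -0.1291, 0.1294]
contact_force: [-0.4, -0.1, -1.4]
finger_force: 112.7
t 19.5 q [-0.48  0.1   1.99  0.07  1.17 -0.5 ] p [ 0.4972 -0.1291  0.1294] x [0.023 0.993 0.113] z [-0.079  0.115 -0.99 ] F [-0.4 -0.1 -1.4] T [-0.   -0.11 -0.  ] op 0.213 ff 112.7
n 39 rms 0.002 tool: at x=0 (y,z above grasp, mm) [-15.1  13.2] pitch down deg 5.78 yaw deg(y per -x) 13.43
 world dir [ 0.1998 -0.9536 -0.2253] slope deg 13.02 heading -78.16
ahead 0.043 t -62.0 lat 7.3 up -8.2
ahead 0.1 t -7.7 lat -6.3 up 3.0
ahead 0.15 t 39.8 lat -18.2 up 12.7
ahead 0.173 t 61.7 lat -23.6 up 17.2
```

View pics/v11.png

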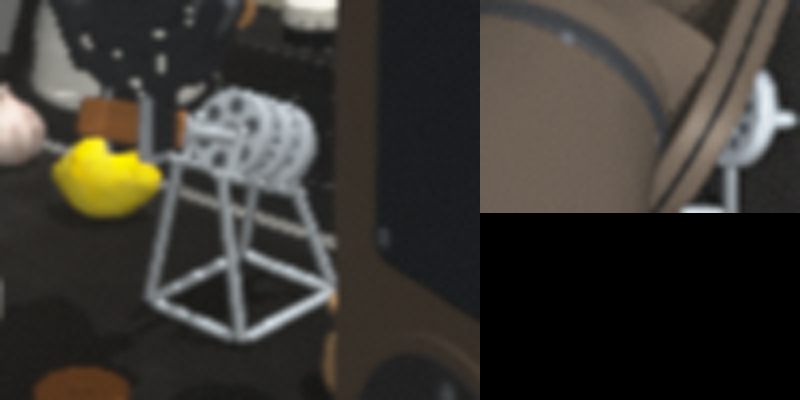

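The rod tip stands out beyond plate c (right edge of the top crop), so all three plates are on the rod with no contact force. I'll advance a little more, then pivot the spindle level against plate a's bore while the wires hold the plates.

```bash
python3 -m crank '[[[-8,0,2.2],0,255],[[-16,0,4.4],0,255],[[-16,0,4.4],0,255]]' | grep -E "_force|pos"; python3 -m crank '[[[0.7,0.2,3.3],0,255],[[1.4,0.5,6.6],0,255],[[1.8,0.8,10],0,255],[[2.2,1.1,14],0,255],[[2.2,1.1,14],0,255]]' | grep -E "_force|pos";  python3 - <<'E'
from h import *
show()
s=get_state(); c=grab('scene','s12'); 
from rackfit import cloud
M=R.from_quat(s['tcp_rot']).as_matrix()
W=cloud(c); 
import numpy as np
# handle + rod visible top profile along y
for y in np.arange(-.09,-.29,-.01):
    k=(abs(W[:,1]-y)<.002)&(abs(W[:,0]-.493)<.012)&(W[:,2]>.08)&(W[:,2]<.2)
    if k.sum():print(round(y,3),k.sum(),np.percentile(W[k,2],[10,50,95]).round(4))
E
```

```text
eef_pos: [0.4965, -0.1443, 0.1233]
contact_force: [-0.3, 0.1, -1.6]
finger_force: 112.7
eef_pos: [0.4982, -0.1416, 0.1146]
contact_force: [-6.3, 0.6, 16.6]
finger_force: 115.9
t 20.4 q [-0.5   0.13  1.99  0.06  1.14 -0.52] p [ 0.4982 -0.1416  0.1146] x [0.022 0.994 0.108] z [-0.077  0.109 -0.991] F [-6.3  0.6 16.6] T [-0.73  1.34 -0.35] op 0.213 ff 115.9
-0.11 19 [0.1385 0.1478 0.154 ]
-0.12 11 [0.1374 0.1464 0.1514]
-0.13 29 [0.1271 0.1438 0.1892]
-0.14 30 [0.139  0.1787 0.1985]
-0.15 9 [0.1403 0.1825 0.1875]
-0.16 9 [0.1819 0.1832 0.1854]
-0.17 13 [0.12   0.1269 0.1595]
-0.18 8 [0.1189 0.1282 0.1344]
-0.19 3 [0.1178 0.1221 0.1239]
-0.2 21 [0.0986 0.1023 0.1213]
-0.21 11 [0.1161 0.1218 0.1285]
-0.22 23 [0.1217 0.1367 0.1408]
-0.23 1 [0.1123 0.1123 0.1123]
-0.24 7 [0.1289 0.1307 0.1327]
-0.26 14 [0.119  0.1235 0.1253]
```

```bash
python3 -m crank '[[[0,-0.5,3],0,255],[[0.1,-0.3,6],0,255],[[0.1,0,9],0,255],[[-0.1,0.2,12],0,255],[[-0.1,0.2,12],0,255]]' | grep -E "_force|pos|torq";  python3 - <<'E'
from h import *
show()
s=get_state(); c=grab('scene','s13'); t=grab('top','t13')
a=cv2.resize(c['frame'][130:240,230:360],(473,400),interpolation=cv2.INTER_CUBIC);b=cv2.resize(t['frame'][165:215,290:365],(320,213),interpolation=cv2.INTER_CUBIC)
cv2.imwrite('pics/v13.png',np.hstack([a,cv2.copyMakeBorder(b,0,187,0,0,cv2.BORDER_CONSTANT)]))
E
```

```text
eef_pos: [0.4976, -0.1392, 0.103]
contact_force: [-6.6, 4.0, 18.8]
finger_force: 118.2
t 20.95 q [-0.5   0.15  2.    0.07  1.12 -0.52] p [ 0.4976 -0.1392  0.103 ] x [0.022 0.994 0.111] z [-0.077  0.112 -0.991] F [-6.6  4.  18.8] T [-0.18  1.37 -0.38] op 0.214 ff 118.2
```

View pics/v13.png

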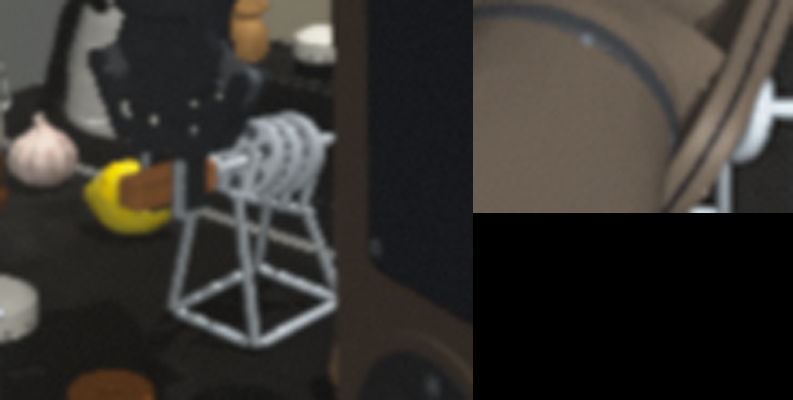

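The picture shows the handle and rod raised to about level, with the plates lifted along it and still in their wires, and the tip at about (320,168) in the scene image. Next, the rod's true slope from tip and collar.

Run:
```python
from h import *
c=load('s13'); s=get_state(); M=R.from_quat(s['tcp_rot']).as_matrix()
G=s['eef_pos']-.019*M[:,2]; print('grasp',G.round(4))
for u in range(314,326,2):
    print(u,[(v,*pt(c,u,v)[1:].round(3)) for v in range(164,174,2)])
# handle side plane points: handle brown pixels
b=c['frame'].astype(int); k=np.argwhere((b[...,2]-b[...,0]>35)&(b[...,2]<190)&(b[...,2]>70))
P=np.array([[u,v,*pt(c,u,v)] for v,u in k if 255<u<300 and 165<v<195]); P=P[(abs(P[:,3]+.14)<.06)&(P[:,4]>.07)&(P[:,4]<.15)]
for y in np.arange(-.10,-.19,-.006):
    q=P[abs(P[:,3]-y)<.003]
    if len(q)>2: print(round(y,3),len(q),'z',q[:,4].min().round(4),q[:,4].max().round(4))
```

```text
grasp [ 0.4991 -0.1413  0.1219]
314 [(164, np.float64(-0.258), np.float64(0.131)), (166, np.float64(-0.259), np.float64(0.125)), (168, np.float64(-0.254), np.float64(0.122)), (170, np.float64(-0.254), np.float64(0.117)), (172, np.float64(-0.251), np.float64(0.114))]
316 [(164, np.float64(-0.534), np.float64(0.006)), (166, np.float64(-0.259), np.float64(0.127)), (168, np.float64(-0.253), np.float64(0.124)), (170, np.float64(-0.254), np.float64(0.119)), (172, np.float64(-0.254), np.float64(0.114))]
318 [(164, np.float64(-0.54), np.float64(0.005)), (166, np.float64(-0.524), np.float64(0.006)), (168, np.float64(-0.264), np.float64(0.121)), (170, np.float64(-0.26), np.float64(0.117)), (172, np.float64(-0.26), np.float64(0.112))]
320 [(164, np.float64(-0.546), np.float64(0.005)), (166, np.float64(-0.532), np.float64(0.004)), (168, np.float64(-0.298), np.float64(0.106)), (170, np.float64(-0.498), np.float64(0.006)), (172, np.float64(-0.487), np.float64(0.005))]
322 [(164, np.float64(0.168), np.float64(0.329)), (166, np.float64(0.169), np.float64(0.327)), (168, np.float64(0.168), np.float64(0.325)), (170, np.float64(0.167), np.float64(0.322)), (172, np.float64(0.168), np.float64(0.32))]
324 [(164, np.float64(0.17), np.float64(0.33)), (166, np.float64(0.169), np.float64(0.328)), (168, np.float64(0.17), np.float64(0.326)), (170, np.float64(0.17), np.float64(0.324)), (172, np.float64(0.171), np.float64(0.322))]
-0.1 45 z 0.117 0.1378
-0.106 27 z 0.1175 0.1376
-0.112 24 z 0.1165 0.1374
-0.118 22 z 0.1167 0.1363
-0.124 17 z 0.117 0.1365
-0.13 10 z 0.1156 0.1354
-0.136 8 z 0.1034 0.1343
-0.142 5 z 0.1014 0.1337
-0.166 13 z 0.1131 0.1302
```

```bash
python3 -m crank '[[[0,0,2],0,255],[[-0.2,0.1,4],0,255],[[-0.4,0.3,6.5],0,255],[[-0.4,0.3,6.5],0,255]]' | grep -E "_force|pos|torq";  cat > lvl.py <<'E'
from h import *
import sys
show(); c=grab('scene',sys.argv[1]); b=c['frame'].astype(int); k=np.argwhere((b[...,2]-b[...,0]>35)&(b[...,2]<190)&(b[...,2]>70))
s=get_state(); y0=s['eef_pos'][1]
P=np.array([pt(c,u,v) for v,u in k]); P=P[(abs(P[:,1]-y0)<.06)&(abs(P[:,0]-s['eef_pos'][0])<.03)&(abs(P[:,2]-s['eef_pos'][2]-.019)<.04)]
a=np.array([[y,P[abs(P[:,1]-y)<.003][:,2].max()] for y in np.arange(y0+.04,y0-.035,-.006) if (abs(P[:,1]-y)<.003).sum()>2])
f=np.polyfit(a[:,0],a[:,1],1); print(a.round(4).tolist(),'handle slope down deg',np.degrees(np.arctan(f[0])).round(1))
E
python3 lvl.py s14
```

```text
eef_pos: [0.4972, -0.1385, 0.0965]
contact_force: [-7.9, 6.7, 20.0]
finger_force: 119.8
t 21.45 q [-0.5   0.15  2.    0.07  1.11 -0.52] p [ 0.4972 -0.1385  0.0965] x [0.023 0.994 0.111] z [-0.078  0.113 -0.991] F [-7.9  6.7 20. ] T [-0.17  1.39 -0.41] op 0.213 ff 119.8
[[-0.0985, 0.1266], [-0.1045, 0.1281], [-0.1105, 0.1279], [-0.1165, 0.129], [-0.1225, 0.1282], [-0.1285, 0.1277], [-0.1345, 0.134], [-0.1465, 0.1348], [-0.1645, 0.1231], [-0.1705, 0.1247]] handle slope down deg 1.4
```

```bash
python3 -m crank '[[[-0.2,0.1,2],0,255],[[-0.2,0.1,2],0,255],[[-0.2,0,-3],0,255],[[-2,-0.6,-8],0,255],[[-4,-1.2,-14],0,255],[[-6,-1.8,-20],0,255],[[-8,-2.4,-26],0,255],[[-10,-3,-32],0,255]]' | grep -E "_force|pos|torq"; python3 lvl.py s15
```

```text
eef_pos: [0.495, -0.152, 0.1225]
contact_force: [-0.6, 0.3, -2.8]
finger_force: 117.1
t 22.3 q [-0.52  0.12  1.98  0.06  1.16 -0.54] p [ 0.495  -0.152   0.1225] x [0.022 0.993 0.113] z [-0.079  0.114 -0.99 ] F [-0.6  0.3 -2.8] T [ 0.21 -0.08 -0.  ] op 0.213 ff 117.1
[[-0.1128, 0.1545], [-0.1188, 0.1544], [-0.1248, 0.1544], [-0.1308, 0.1543], [-0.1368, 0.1539], [-0.1428, 0.1547], [-0.1488, 0.1538], [-0.1548, 0.1526], [-0.1608, 0.1587], [-0.1788, 0.1516], [-0.1848, 0.1492]] handle slope down deg 2.7
```

```bash
python3 -m crank '[[[-2,-0.6,-6],0,255],[[-4,-1.2,-12],0,255],[[-6,-1.8,-18],0,255],[[-8,-2.4,-24],0,255],[[-10,-3,-30],0,255],[[-10,-3,-36],0,255],[[-9,-3.5,-46],0,255],[[-8,-4,-58],0,255],[[-8,-4,-58],0,255]]' | grep -E "_force|pos|torq"; python3 lvl.py s16
python3 - <<'E'
from h import *
from rackfit import cloud
t=grab('top','t16'); s=get_state(); M=R.from_quat(s['tcp_rot']).as_matrix()
for n in('t16','s16'):
    L=(cloud(load(n))-s['eef_pos'])@M; L[:,2]+=.019
    k=(abs(L[:,1])<.03)&(abs(L[:,2])<.04)&(-L[:,0]>.03)&(-L[:,0]<.2)
    h,e=np.histogram(-L[k,0],np.arange(.03,.2,.004)); print(n,dict(zip((e*1000).round().astype(int).tolist(),h.tolist())))
    far=L[(abs(L[:,1])<.008)&(-L[:,0]>.14)&(-L[:,0]<.185)&(abs(L[:,2])<.04)]; print('tip z in tool (down+)',[ (round(a*1000),(np.median(far[abs(-far[:,0]-a)<.004,2])*1000).round(1)) for a in (.145,.153,.161,.169)])
a=cv2.resize(load('s16')['frame'][90:240,200:400],(533,400),interpolation=cv2.INTER_CUBIC);b=cv2.resize(t['frame'][165:215,290:365],(260,173),interpolation=cv2.INTER_CUBIC)
cv2.imwrite('pics/v16.png',np.hstack([a,cv2.copyMakeBorder(b,0,227,0,0,cv2.BORDER_CONSTANT)]))
E
```

```text
eef_pos: [0.497, -0.167, 0.1821]
contact_force: [0.1, -0.6, -3.2]
finger_force: 117.1
t 23.25 q [-0.55  0.06  1.93  0.06  1.27 -0.55] p [ 0.497  -0.167   0.1821] x [0.021 0.994 0.11 ] z [-0.075  0.112 -0.991] F [ 0.1 -0.6 -3.2] T [ 0.16 -0.1   0.06] op 0.216 ff 117.1
[[-0.1266, 0.2136], [-0.1326, 0.2139], [-0.1386, 0.2139], [-0.1446, 0.2146], [-0.1506, 0.214], [-0.1566, 0.2134], [-0.1626, 0.2142], [-0.1746, 0.2162], [-0.1926, 0.2094], [-0.1986, 0.2049]] handle slope down deg 5.1
t16 {30: 0, 34: 0, 38: 0, 42: 0, 46: 0, 50: 0, 54: 0, 58: 0, 62: 0, 66: 0, 70: 0, 74: 0, 78: 0, 82: 0, 86: 0, 90: 0, 94: 0, 98: 0, 102: 0, 106: 0, 110: 0, 114: 0, 118: 0, 122: 0, 126: 0, 130: 0, 134: 1, 138: 7, 142: 8, 146: 9, 150: 7, 154: 9, 158: 5, 162: 7, 166: 2, 170: 0, 174: 0, 178: 0, 182: 0, 186: 0, 190: 0, 194: 0}
tip z in tool (down+) [(145, np.float64(-19.1)), (153, np.float64(-20.1)), (161, np.float64(-19.9)), (169, np.float64(-19.8))]
s16 {30: 6, 34: 10, 38: 2, 42: 1, 46: 2, 50: 3, 54: 4, 58: 5, 62: 4, 66: 85, 70: 151, 74: 31, 78: 10, 82: 2, 86: 45, 90: 48, 94: 22, 98: 2, 102: 0, 106: 16, 110: 48, 114: 18, 118: 2, 122: 1, 126: 0, 130: 0, 134: 0, 138: 0, 142: 0, 146: 0, 150: 0, 154: 0, 158: 0, 162: 0, 166: 0, 170: 0, 174: 0, 178: 0, 182: 0, 186: 0, 190: 0, 194: 0}
tip z in tool (down+) [(145, np.float64(nan)), (153, np.float64(nan)), (161, np.float64(nan)), (169, np.float64(nan))]
  return _methods._mean(a, axis=axis, dtype=dtype,
  ret = ret.dtype.type(ret / rcount)
```

```bash
python3 -c "
from h import *
goG([.4485,.2091,.205],98.7)"
```

```text
shift [374.7 -54.   40.6] yaw -10.0
```

View pics/v16.png

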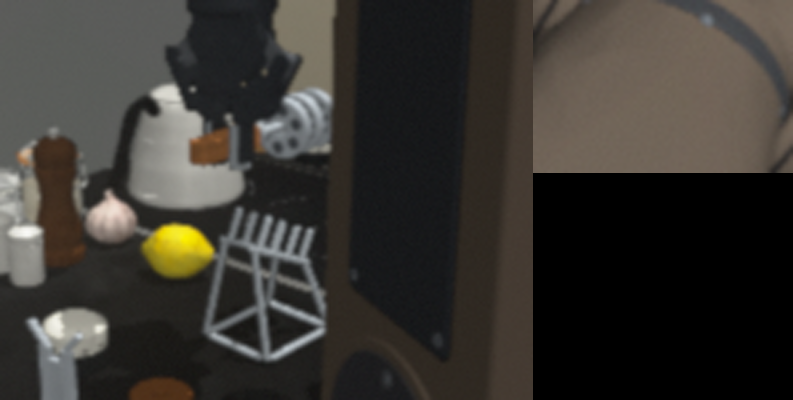

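The picture shows an empty rack and all three plates on the level spindle. Carrying it gently to above the stand.

```bash
python3 -m crank '[[[4,0,0],0,255],[[12,-2,0],0,255],[[24,-4,1],-1,255],[[40,-6,3],-1,255],[[60,-9,5],-2,255],[[82,-12,7],-3,255],[[106,-16,10],-3,255],[[131,-20,13],-4,255],[[157,-24,16],-5,255],[[183,-28,19],-6,255]]' | grep -E "_force|pos"; python3 -m crank '[[[26,-4,3],-1,255],[[51,-8,6],-2,255],[[76,-12,9],-2,255],[[100,-15,12],-3,255],[[122,-18,14],-3,255],[[142,-20,16],-4,255],[[160,-22,18],-4,255],[[174,-24,19],-4,255],[[184,-25,20],-4,255],[[188,-26,21],-4,255]]' | grep -E "_force|pos"; python3 -m crank '[[[0,0,0],0,255],[[0,0,0],0,255]]' >/dev/null
python3 - <<'E'
from h import *
from rackfit import cloud
show(); goG([.4485,.2091,.205],98.7)
for n in('top','scene','wrist'):
    s=get_state(); c=grab(n,n+'17'); M=R.from_quat(s['tcp_rot']).as_matrix()
    try: rod(c,s,pitch=-.105,lo=.135,hi=.172,g=.012)
    except Exception as e: print(n,e)
    L=(cloud(c)-s['eef_pos'])@M; L[:,2]+=.019
    k=(abs(L[:,1])<.03)&(abs(L[:,2])<.045)&(-L[:,0]>.03)&(-L[:,0]<.2)
    h,e=np.histogram(-L[k,0],np.arange(.03,.2,.004)); print(n,dict(zip((e*1000).round().astype(int).tolist(),h.tolist())))
E
```

```text
eef_pos: [0.4693, 0.0203, 0.1834]
contact_force: [-0.6, -0.2, -3.7]
finger_force: 117.1
eef_pos: [0.4265, 0.2054, 0.1872]
contact_force: [0.6, 0.0, -2.7]
finger_force: 117.1
t 25.55 q [ 0.16 -0.11  2.09  0.13  1.22 -0.04] p [0.4272 0.2039 0.187 ] x [-0.151  0.981  0.125] z [-0.079  0.114 -0.99 ] F [-0.2  0.1 -3.7] T [ 0.2  -0.06 -0.04] op 0.212 ff 117.1
shift [ 4.1 20.8  0.1] yaw 0.1
n 67 rms 0.001 tool: at x=0 (y,z above grasp, mm) [-5.6 -9.5] pitch down deg -1.82 yaw deg(y per -x) 2.12
 world dir [ 0.1901 -0.9771 -0.0955] slope deg 5.48 heading -78.99
top {30: 24, 34: 25, 38: 16, 42: 11, 46: 9, 50: 8, 54: 9, 58: 9, 62: 8, 66: 32, 70: 60, 74: 73, 78: 60, 82: 19, 86: 26, 90: 59, 94: 63, 98: 79, 102: 15, 106: 17, 110: 52, 114: 60, 118: 66, 122: 32, 126: 8, 130: 9, 134: 8, 138: 8, 142: 10, 146: 9, 150: 9, 154: 9, 158: 8, 162: 7, 166: 1, 170: 0, 174: 0, 178: 0, 182: 0, 186: 0, 190: 0, 194: 0}
n 31 rms 0.0009 tool: at x=0 (y,z above grasp, mm) [ -9.1 -11.5] pitch down deg -1.4 yaw deg(y per -x) 3.1
 world dir [ 0.2058 -0.9731 -0.1038] slope deg 5.96 heading -78.06
scene {30: 18, 34: 20, 
[... 566 characters left out ...]
0, 70: 0, 74: 0, 78: 0, 82: 0, 86: 0, 90: 0, 94: 0, 98: 0, 102: 0, 106: 0, 110: 0, 114: 0, 118: 0, 122: 0, 126: 0, 130: 0, 134: 0, 138: 0, 142: 0, 146: 0, 150: 0, 154: 0, 158: 0, 162: 0, 166: 0, 170: 0, 174: 0, 178: 0, 182: 0, 186: 0, 190: 0, 194: 0}h.py:42: RuntimeWarning: Mean of empty slice.
  m=L.mean(0); _,_,V=np.linalg.svd(L-m); d=V[0]*-np.sign(V[0][0]); r=np.linalg.norm(np.cross(L-m,d),axis=1); L=L[r<max(.0025,2*np.median(r))]
  ret = um.true_divide(
  return _methods._mean(a, axis=axis, dtype=dtype,
  ret = ret.dtype.type(ret / rcount)
  ret = _var(a, axis=axis, dtype=dtype, out=out, ddof=ddof,
  arrmean = um.true_divide(arrmean, div, out=arrmean,
  ret = ret.dtype.type(ret / rcount)
```

```bash
cat > seg.py <<'E'
from h import *
from rackfit import cloud
import sys
def seg(n,tag):
    s=get_state(); c=grab(n,tag); M=R.from_quat(s['tcp_rot']).as_matrix(); L=(cloud(c)-s['eef_pos'])@M; L[:,2]+=.019
    out=[]
    for lo,hi in((.047,.063),(.132,.165)):
        m=None; k=(-L[:,0]>lo)&(-L[:,0]<hi)&(abs(L[:,1])<.02)&(L[:,2]>-.035)&(L[:,2]<.012); Q=L[k]
        zt=np.percentile(Q[:,2],25); Q=Q[abs(Q[:,2]-zt)<.005]; m=np.median(Q,0)
        out.append(m)
    a,b=out; d=(b-a)/np.linalg.norm(b-a)
    cam=M.T@(np.array(c['origin'])-s['eef_pos'])-a; cam-=cam@d*d; off=-.0033*cam/np.linalg.norm(cam); a=a+off;b=b+off
    w=M@d; print(n,'slope',np.degrees(np.arcsin(-w[2])).round(2),'heading',np.degrees(np.arctan2(w[1],w[0])).round(2))
    P=lambda ah:s['eef_pos']+M@(a+d*(ah+a[0])/-d[0]*1 -[0,0,.019]) if 0 else s['eef_pos']+M@(a+d*(ah-(-a[0]))/(-d[0])-[0,0,.019])
    for nm,ah in(('grasp',0),('near',.047),('far',.153),('tip',.173)): print('  ',nm,P(ah).round(4))
if __name__=='__main__':
    show()
    for n in sys.argv[2:]: seg(n,n[0]+sys.argv[1])
E
python3 -m crank '[[[1,5,0],0,255],[[2,12,0],0,255],[[4,18,0],0,255],[[4,21,0],0,255],[[4,21,0],0,255]]' >/dev/null; python3 seg.py 18 top scene
python3 - <<'E'
from h import *
# same-camera fork positions from the start pictures (rod seated): rod ridge through seated rod
from rackfit import cloud
for n in('top0','scene0'):
    W=cloud(load(n)); u=np.array([.152,-.988,0]); o=np.array([.4522,.1666,.105]); D=W-o; t=D@u; l=D@np.array([.988,.152,0])
    out=[]
    for lo,hi in((.01,.025),(.03,.05),(.05,.07),(.07,.09),(.09,.103),(.117,.128)):
        k=(t>lo)&(t<hi)&(abs(l)<.01)&(abs(D[:,2])<.012); out.append((lo,k.sum(),np.median(W[k],0).round(4).tolist() if k.sum() else None))
    print(n,*out,sep='\n')
E
```

```text
t 26.2 q [ 0.17 -0.05  2.04  0.13  1.22 -0.04] p [0.4479 0.2115 0.1863] x [-0.151  0.981  0.125] z [-0.079  0.114 -0.99 ] F [-0.2 -0.6 -3. ] T [ 0.14 -0.02 -0.03] op 0.211 ff 117.0
top slope 1.29 heading -81.54
   grasp [0.4505 0.2096 0.2043]
   near [0.4575 0.1629 0.2032]
   far [0.4732 0.0575 0.2008]
   tip [0.4761 0.0376 0.2003]
scene slope 1.8 heading -81.28
   grasp [0.4491 0.2092 0.2058]
   near [0.4562 0.1625 0.2044]
   far [0.4723 0.0573 0.201 ]
   tip [0.4754 0.0375 0.2004]
top0
(0.01, np.int64(31), [0.4561, 0.1515, 0.1066])
(0.03, np.int64(32), [0.4597, 0.1277, 0.1064])
(0.05, np.int64(35), [0.4626, 0.1082, 0.1071])
(0.07, np.int64(35), [0.4667, 0.0874, 0.107])
(0.09, np.int64(24), [0.4689, 0.0713, 0.1067])
(0.117, np.int64(14), [0.4729, 0.0468, 0.1071])
scene0
(0.01, np.int64(7), [0.4532, 0.1454, 0.1051])
(0.03, np.int64(40), [0.4571, 0.1271, 0.1065])
(0.05, np.int64(39), [0.4606, 0.1074, 0.1065])
(0.07, np.int64(31), [0.4634, 0.0873, 0.1063])
(0.09, np.int64(23), [0.4663, 0.0724, 0.1062])
(0.117, np.int64(2), [0.4729, 0.0481, 0.1075])
```

Run:
```python
from h import *
from rackfit import cloud
u=np.array([.160,-.987,0]); n=np.array([.987,.160,0]); o=np.array([.4545,.1666,0])
for tag,z0 in(('top0',.104),('t18',.2),('scene0',.104),('s18',.2)):
    c=load(tag); W=cloud(c); D=W-o; t=D@u; l=D@n; col=c['frame'][np.nonzero(c['range_z']>0)].astype(int)
    k=(abs(l)<.012)&(W[:,2]>z0-.008)&(W[:,2]<z0+.014)
    br=(col[:,2]-col[:,0]>35)
    tr=np.sort(t[k&~br&(t>.1)&(t<.15)]); th=np.sort(t[k&br&(t>-.1)&(t<.02)])
    print(tag,'tip end',tr[-6:].round(4),'handle ends',th[:4].round(4),th[-4:].round(4),len(th))
```

```text
top0 tip end [0.1216 0.123  0.1235 0.1236 0.1256 0.1257] handle ends [-0.0828 -0.082  -0.0817 -0.0808] [-0.0099 -0.0097 -0.0095 -0.0091] 316
t18 tip end [0.1224 0.1229 0.1231 0.1235 0.1245 0.125 ] handle ends [-0.0187 -0.0186 -0.017  -0.0149] [-0.0118 -0.0116 -0.0111 -0.0107] 12
scene0 tip end [0.1133 0.1145 0.1154 0.1155 0.1187 0.1211] handle ends [-0.0844 -0.0843 -0.084  -0.0838] [-0.0106 -0.0104 -0.0092 -0.0091] 629
s18 tip end [0.1181 0.1187 0.1209 0.1215 0.1225 0.1233] handle ends [-0.0853 -0.0852 -0.085  -0.085 ] [-0.0145 -0.0144 -0.0144 -0.0138] 287
```

```bash
python3 -m crank '[[[0,-2,0],-0.4,255],[[0,-3.4,0],-0.7,255],[[-1.2,-2.8,10],-0.7,255],[[-2.5,-2.2,20],-0.7,255],[[-4.4,-1.3,35],-0.7,255],[[-6.3,-0.4,50],-0.7,255],[[-7.5,0.2,59.4],-0.7,255],[[-7.5,0.2,59.4],-0.7,255],[[-7.5,0.2,59.4],-0.7,255]]' | grep _force; python3 seg.py 19 top scene
```

```text
contact_force: [0.1, -0.0, -3.0]
finger_force: 117.0
t 27.2 q [ 0.17  0.01  2.09  0.14  1.1  -0.07] p [0.444  0.2108 0.1264] x [-0.163  0.979  0.126] z [-0.079  0.114 -0.99 ] F [ 0.1 -0.  -3. ] T [ 0.14 -0.03 -0.02] op 0.222 ff 117.0
top slope 1.73 heading -80.66
   grasp [0.4463 0.2088 0.1453]
   near [0.454  0.1622 0.1438]
   far [0.4712 0.0572 0.1406]
   tip [0.4745 0.0374 0.14  ]
scene slope 1.7 heading -80.13
   grasp [0.4448 0.2085 0.1462]
   near [0.4528 0.162  0.1448]
   far [0.4711 0.0571 0.1417]
   tip [0.4745 0.0373 0.1411]
```

```bash
python3 -m crank '[[[-0.6,1,5],0.2,255],[[-1.5,1.3,12],0.2,255],[[-2.5,1.8,20],0.2,255],[[-3.6,2.3,29],0.2,255],[[-3.6,2.3,29],0.2,255]]' | grep -E "_force|pos"; python3 -m crank '[[[-0.4,0.2,3],0,255],[[-0.8,0.4,6],0,255],[[-1.1,0.5,9],0,255],[[-1.4,0.7,11],0,255],[[-1.4,0.7,11],0,255]]' | grep -E "_force|pos"; python3 -c "
from h import *
show()"
```

```text
eef_pos: [0.4448, 0.211, 0.0966]
contact_force: [1.0, 0.1, -1.5]
finger_force: 117.1
eef_pos: [0.4448, 0.2112, 0.0862]
contact_force: [0.7, 4.3, -0.0]
finger_force: 117.7
t 28.3 q [ 0.17  0.08  2.11  0.15  1.01 -0.08] p [0.4448 0.2112 0.0862] x [-0.161  0.979  0.125] z [-0.078  0.114 -0.99 ] F [ 0.7  4.3 -0. ] T [-0.42 -0.2   0.17] op 0.217 ff 117.7
```

```bash
python3 -m crank '[[[-0.2,0.1,2],0,255],[[-0.5,0.2,4],0,255],[[-0.5,0.2,4],0,255]]' | grep -E "_force|pos"; python3 seg.py 20 top scene
python3 - <<'E'
from h import *
from rackfit import cloud
for a,b in(('top0','t20'),('scene0','s20')):
  for n in(a,b):
    W=cloud(load(n)); u=np.array([.160,-.987,0]); o=np.array([.4545,.1666,.105]); D=W-o; t=D@u; l=D@np.array([.987,.160,0])
    print(n,[(x,np.median(W[k],0).round(4).tolist()) for x in(.012,.017,.021,.095,.117,.122) for k in[(abs(t-x)<.003)&(abs(l)<.008)&(abs(D[:,2])<.015)] if k.sum()>2])
E
```

```text
eef_pos: [0.4456, 0.2114, 0.0844]
contact_force: [-3.2, 2.1, 10.3]
finger_force: 119.6
t 28.6 q [ 0.17  0.08  2.11  0.15  1.01 -0.08] p [0.4456 0.2114 0.0844] x [-0.16   0.979  0.125] z [-0.078  0.114 -0.99 ] F [-3.2  2.1 10.3] T [-1.01  0.51 -0.16] op 0.221 ff 119.6
top slope 2.05 heading -80.91
   grasp [0.4482 0.2087 0.1086]
   near [0.4556 0.1621 0.107 ]
   far [0.4724 0.0571 0.1031]
   tip [0.4756 0.0373 0.1024]
scene slope -0.04 heading -73.62
   grasp [0.4288 0.206  0.1046]
   near [0.4423 0.1602 0.1046]
   far [0.4726 0.0569 0.1047]
   tip [0.4783 0.0374 0.1047]
top0 [(0.012, [0.4547, 0.1559, 0.1064]), (0.017, [0.4546, 0.15, 0.1062]), (0.021, [0.4564, 0.145, 0.1073]), (0.095, [0.4688, 0.0723, 0.1074]), (0.117, [0.4726, 0.0507, 0.1076]), (0.122, [0.4729, 0.0466, 0.1059])]
t20 [(0.012, [0.4546, 0.1565, 0.1056]), (0.017, [0.4565, 0.1494, 0.1072]), (0.021, [0.4565, 0.1453, 0.1074]), (0.095, [0.4692, 0.0722, 0.1066]), (0.117, [0.473, 0.0511, 0.1049]), (0.122, [0.4733, 0.0466, 0.1057])]
scene0 [(0.021, [0.4529, 0.1456, 0.1046]), (0.095, [0.4651, 0.0731, 0.1066]), (0.117, [0.4723, 0.0521, 0.108])]
s20 [(0.021, [0.4536, 0.1454, 0.1047])]
```

```bash
python3 -m crank '[[[-0.3,0.1,2],0,255],[[-0.3,0.1,2],0,255],[[0,0,-3],0,255],[[0,0,-3],0,255]]' | grep -E "_force|pos"; python3 -m crank '[[[0,0,0],0,170],[[0,0,0],0,140],[[0,0,0],0,90],[[0,0,0],0,60],[[0,0,0],0,60]]' | grep -E "_force|pos|open"
python3 - <<'E'
from h import *
from rackfit import cloud
show(); grab('top','t21'); grab('scene','s21')
for n in('top0','t20','t21','scene0','s21'):
    W=cloud(load(n)); u=np.array([.160,-.987,0]); o=np.array([.4545,.1666,.105]); D=W-o; t=D@u; l=D@np.array([.987,.160,0])
    print(n,[(x,k.sum(),np.median(W[k,2]).round(4)) for x in(-.07,-.06,-.05,-.03,-.02,-.012,.012,.017,.021,.095,.117,.122) for k in[(abs(t-x)<.004)&(abs(l)<.007)&(abs(D[:,2])<.02)] if k.sum()>2])
E
```

```text
eef_pos: [0.4447, 0.2108, 0.0849]
contact_force: [0.9, 1.3, -1.8]
finger_force: 117.7
eef_pos: [0.4448, 0.2107, 0.0851]
contact_force: [0.7, -0.4, 0.1]
opening: 0.766
finger_force: 0.0
t 29.6 q [ 0.17  0.08  2.11  0.15  1.01 -0.08] p [0.4448 0.2107 0.0851] x [-0.16   0.979  0.126] z [-0.079  0.114 -0.99 ] F [ 0.7 -0.4  0.1] T [-0.04 -0.02  0.04] op 0.766 ff 0.0
top0 [(-0.07, np.int64(21), np.float64(0.1147)), (-0.06, np.int64(26), np.float64(0.1154)), (-0.05, np.int64(21), np.float64(0.1145)), (-0.03, np.int64(23), np.float64(0.1144)), (-0.02, np.int64(24), np.float64(0.1141)), (-0.012, np.int64(25), np.float64(0.1139)), (0.012, np.int64(22), np.float64(0.1064)), (0.017, np.int64(13), np.float64(0.1066)), (0.021, np.int64(13), np.float64(0.1073)), (0.095, np.int64(14), np.float64(0.1075)), (0.117, np.int64(14), np.float64(0.1071)), (0.122, np.int64(11), np.float64(0.1061))]
t20 [(-0.012, np.int64(18), np.float64(0.113)), (0.012, np.int64(26), np.float64(0.1064)), (0.017, np.int64(13), np.float64(0.1075)), (0.021, np.int64(11), np.float64(0.1074)), (0.095, np.int64(12), np.float64(0.1
[... 390 characters left out ...]
061))]
scene0 [(-0.07, np.int64(25), np.float64(0.1145)), (-0.06, np.int64(22), np.float64(0.1146)), (-0.05, np.int64(22), np.float64(0.1147)), (-0.03, np.int64(24), np.float64(0.1147)), (-0.02, np.int64(21), np.float64(0.1148)), (-0.012, np.int64(18), np.float64(0.114)), (0.017, np.int64(4), np.float64(0.1056)), (0.021, np.int64(9), np.float64(0.1046)), (0.095, np.int64(14), np.float64(0.1066)), (0.117, np.int64(5), np.float64(0.108))]
s21 [(-0.07, np.int64(25), np.float64(0.1142)), (-0.06, np.int64(21), np.float64(0.1144)), (-0.05, np.int64(21), np.float64(0.1145)), (-0.03, np.int64(18), np.float64(0.115)), (-0.02, np.int64(5), np.float64(0.1141)), (0.117, np.int64(4), np.float64(0.1069))]
```

Released, and the handle and rod heights match the original seated state to within 1 mm, and mostly better. Backing off and checking.

```bash
python3 -m crank '[[[0,0,-10],0,40],[[0,0,-25],0,20],[[2,0,-50],0,0],[[5,0,-90],0,0],[[8,0,-130],0,0],[[8,-40,-150],0,0],[[8,-85,-150],0,0],[[8,-85,-150],0,0]]' | grep -E "_force|pos"
python3 - <<'E'
from h import *
from rackfit import cloud
show(); grab('top','t22'); grab('scene','s22')
u=np.array([.160,-.987,0]); o=np.array([.4545,.1666,.105])
for n in('top0','t22','scene0','s22'):
    c=load(n); W=cloud(c); D=W-o; t=D@u; l=D@np.array([.987,.160,0]); col=c['frame'][np.nonzero(c['range_z']>0)].astype(int)
    print(n,[(x,np.median(W[k,2]).round(4)) for x in(-.07,-.05,-.03,-.012,.012,.017,.095,.117) for k in[(abs(t-x)<.004)&(abs(l)<.007)&(abs(D[:,2])<.02)] if k.sum()>2])
    k=(abs(l)<.012)&(abs(D[:,2])<.015); tr=np.sort(t[k&(t>.1)&(t<.15)]); br=np.sort(t[k&(col[:,2]-col[:,0]>35)&(t<.02)&(t>-.12)])
    kp=(abs(l)<.03)&(D[:,2]>.006)&(D[:,2]<.03)&(t>.009)&(t<.1); h,e=np.histogram(t[kp],np.arange(.0,.11,.004))
    print('  tip',tr[-3:].round(4),'rear',br[:3].round(4),'plates',dict(zip((e*1000).round().astype(int).tolist(),h.tolist())))
# bystanders: changed pixels
for a,b in(('top0','t22'),('scene0','s22')):
    d=cv2.absdiff(load(a)['frame'],load(b)['frame']).max(2); m=cv2.morphologyEx((d>40).astype(np.uint8),cv2.MORPH_OPEN,np.ones((3,3)))
    print(a,[x.tolist() for x in cv2.connectedComponentsWithStats(m)[2][1:] if x[4]>15])
E
```

```text
eef_pos: [0.368, 0.1868, 0.2405]
contact_force: [1.3, 0.5, -0.9]
finger_force: 0.0
t 30.5 q [ 0.14 -0.32  2.16  0.13  1.36 -0.05] p [0.368  0.1868 0.2405] x [-0.161  0.979  0.126] z [-0.078  0.114 -0.99 ] F [ 1.3  0.5 -0.9] T [-0.05 -0.06  0.04] op 1.001 ff 0.0
top0 [(-0.07, np.float64(0.1147)), (-0.05, np.float64(0.1145)), (-0.03, np.float64(0.1144)), (-0.012, np.float64(0.1139)), (0.012, np.float64(0.1064)), (0.017, np.float64(0.1066)), (0.095, np.float64(0.1075)), (0.117, np.float64(0.1071))]
  tip [0.1236 0.1256 0.1257] rear [-0.0828 -0.082  -0.0817] plates {0: 0, 4: 0, 8: 7, 12: 0, 16: 0, 20: 0, 24: 0, 28: 0, 32: 0, 36: 0, 40: 0, 44: 0, 48: 0, 52: 0, 56: 0, 60: 0, 64: 0, 68: 0, 72: 1, 76: 0, 80: 0, 84: 0, 88: 1, 92: 0, 96: 0, 100: 0, 104: 0}
t22 [(-0.03, np.float64(0.1146)), (-0.012, np.float64(0.1137)), (0.012, np.float64(0.1068)), (0.017, np.float64(0.1068)), (0.095, np.float64(0.107)), (0.117, np.float64(0.1065))]
  tip [0.1235 0.1239 0.1254] rear [-0.0444 -0.0438 -0.0425] plates {0: 0, 4: 0, 8: 7, 12: 0, 16: 0, 20: 0, 24: 10, 28: 39, 32: 49, 36: 35, 40: 1, 44: 1, 48: 36, 52:
[... 1106 characters left out ...]
73, 195, 9, 12, 77], [183, 194, 8, 11, 71], [163, 197, 7, 11, 65], [185, 207, 9, 12, 78], [166, 209, 17, 13, 155], [166, 325, 236, 59, 6543]]
scene0 [[131, 0, 159, 46, 4803], [337, 0, 145, 259, 19189], [186, 47, 9, 4, 33], [196, 47, 5, 4, 20], [202, 47, 5, 4, 18], [149, 67, 92, 116, 6174], [334, 150, 7, 7, 33], [330, 161, 22, 24, 332], [291, 162, 28, 16, 244], [212, 166, 6, 13, 43], [352, 167, 17, 25, 235], [216, 181, 3, 6, 18], [364, 186, 20, 16, 241], [217, 188, 9, 5, 35], [326, 210, 17, 16, 195], [184, 218, 31, 21, 328], [191, 232, 25, 25, 337], [181, 235, 4, 9, 32], [142, 245, 40, 25, 316], [412, 261, 49, 82, 1513], [195, 279, 7, 5, 25], [468, 286, 44, 31, 388], [350, 328, 60, 56, 1657]]
```

Everything matches: the spindle is at its seated height (within 0.5 mm) and about 1 mm back from its starting position. The plates sit at 24–38, 44–58 and 66–80 mm between the forks, and the top view shows changes only at the stand, the rack and the arm. Handing in.

```bash
python3 -c "
from plant import ctrl
print(ctrl.sign_off())"
```

```text
the job is handed in; nothing more can be done
None
```

The job is handed in at about 31 s: all three plates hang on the spindle between the two forks, the spindle is back at its seated height under the catch and released, and the other things show no sign of having moved.

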